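# Set blocks, spreaders and straightedge in a ukulele mould

### The arm

A 6-joint arm with a two-finger parallel gripper is mounted at the origin on a cart in front of the work surface, level with it; the furniture and walls round the work are solid. World frame = base frame: x ahead of the robot, y to its left, z up, the work surface at z = 0. Lengths are in m, angles in rad, forces in N, time in s.
With the tool pointing down it reaches from about 0.4 to 0.825 m from the base axis. Payload 7 kg.
Tool frame: the origin (TCP) lies at the very end of the fingers, on their centre line; the grasp point (between the pads) lies arm.grip_point_offset behind it (arm.grip_point_offset is the distance from the TCP to the grasp point, in m); z points along the fingers, y is the line along which they close (so a half turn about z gives the same grasp; the last joint's range is limited). The gripper opens to 88 mm and grips with 3 to 60 N. Pads are 19 mm wide; open, the fingers measure 130 mm over their backs; the gripper's body (78 mm by 193 mm) begins 47 mm behind the grasp point.
Start: joints at [1.508, 0.359, 0.012, 0, -1.224, -0.288], TCP at [0.232, 0.634, 0.227] pointing down, gripper open.
Joint ranges: [-3.07, 3.07], [-1.43, 2.12], [-1.02, 1.25], [-3.03, 1.67], [-3.05, -0], [-3.03, 3.03]. Speed limits (rad/s): [2.39, 2.39, 3.01, 3.14, 3.14, 3.14].

### API

Orientations are given as [roll, pitch, yaw] about the fixed x, y, z axes, in that order (R = Rz(yaw) Ry(pitch) Rx(roll)).
In Python, from station import arm gives the robot as it stands.
- The arm moves only by the shell command python3 -m crank 'ROWS' [OPENING] [FORCE]. ROWS is JSON, a list of rows, each an object of numbers: "dx", "dy", "dz": the shift along the tool's x, y, z in cm; "wx", "wy", "wz": the turn, a rotation vector about the tool's x, y, z in degrees. A call has exactly 10 rows; each row is the pose to reach, as a shift and turn from the pose commanded when the call began, along the tool's axes at that moment; what a row does not reach only later rows make up. A row lasts 1/8 s, in which the tool goes at most 62.5 mm and 10.7 degrees, less where a joint would pass 70% of its speed; a pose out of reach is approached as far as the arm can. A call with a gripper value outside its range is refused whole. OPENING is the finger opening in cm, from 0 to 8.76, set as the call begins (- or left out, the last holds). The fingers move at their own pace and stop on an object; FORCE is the grip in N (left out, the last holds). Time passes only in rows, so rows that repeat a pose let the fingers close, or fill a call up. It gives the time, the measured TCP pose, the force, the opening and the grip force at its end, in the units of the state.
- arm.get_state(): the state, without advancing time (a new reading comes with each control period).
- arm.grab_frame(name): name is "side" or "top" or "wrist"; returns the picture (420x560x3 uint8, red, green, blue); there is no depth.
- arm.calibration(name): a dict with "fx", "fy", "cx", "cy" (pixels), "dist_coeffs" ([k1, k2, p1, p2, k3] as OpenCV has them; the pictures are not rectified), "world_from_camera" (4x4, takes a point from camera to world coordinates). Camera axes: x right, y down, z forward; pixel columns grow to the right and rows downward; lengths in m; the calibration is good to about 2 mm. A picture is of the moment at which its call begins: read the wrist's pose just before it. calibration takes no time and is no camera call; for the wrist camera it gives the pose at the moment of the call.
- arm.job_done(): hands the job in; it is judged then, once.
Trained networks look in the newest picture that a camera, given by its name, has taken for a name from the list of things; names that differ only in an ending like _2 or _b are one class to them, and where a whole thing is asked for, a point or a joint stands for the part that bears it (a point fixed in the world has none). Each returns a list of dicts, best first, with "confidence" (0 to 1); they miss things now and then, are a little off and sometimes report something else, mostly with a low value. They report only what shows in the picture. A call takes as long as a camera call. They do not tell look-alikes from the thing itself.
- arm.find_in(camera, query): "centre" ([x, y, z] in m, in world coordinates, good to about 4 mm: the middle of the surface that is visible of it).
- arm.masks_of(camera, query): "pixels" (420x560 bool, what is visible of it).
- arm.mark_of(camera, query): "centre" ([x, y, z] in m, in world coordinates, good to about 4 mm: a listed point, or the origin of a listed thing).
The state is a dict: "t": time; "q": joint angles; "qd": joint speeds; "joint_efforts": joint torques, N m; "eef_pos": TCP position; "ee_rot": TCP orientation; "force": force on the tool from outside, world axes, zero at the start; "moment": the same for the moment, N m; "width": finger opening in m; "gripper_force": force on a finger pad.
Only numpy, scipy, OpenCV 4.12 (cv2) and the standard library are available. Lean on these libraries where they do the work, as an engineer would, in place of code of your own. Each camera call takes 0.05 s, during which the arm holds its last target. There are 200 camera calls.

### The job

Get the ukulele mould ready for gluing: stand the neck block against the inside of its neck end, mortise facing that end, and the thin tail block against the tail end, both square on the centre line; set the short spreader across the waist, and the long spreader across the widest part of the lower bout, between waist and tail block. Last lay the steel straightedge flat on top of the two blocks, along the centre line and centred over the mould, to check them. Leave the eraser where it lies.

Things in the scene. Friction and masses are not known exactly. Their poses are not given: they have to be found in the camera images.
- mould: Guitar-shaped mould fixed on the bench, no floor: plywood wall 20 mm thick, 36 high, inner dark rib 44 high. Origin on the bench, mid inside length; +x along the centre line to the narrow neck end, z up. Inside (mm): flat ends at x=+112 (neck) and -112 (tail); waist 108 wide at x=+20; upper bout 124 wide at x=64; lower bout widest, 160, at x=-45. Bolt blocks 32 high outside both ends, to x=+-144.
- neck_block: Neck block: upright mahogany block 40 (x) by 50 (y) by 62 mm high, about 0.1 kg, pencil line on top. A mortise (open slot 16 wide, 14 deep, full height) runs down the middle of its +x face, seen from above as a notch. Origin at the centre of its underside, z up. In place its origin is near x=+90 mm in the mould, its +x along the mould's +x.
- tail_block: Tail block: plain upright mahogany block 20 (x) by 50 (y) by 62 mm high, about 0.06 kg, the same either way round. Origin at the centre of its underside, z up. In place its origin is near x=-100 mm in the mould, its 50 mm width across the mould.
- short_spreader: Short spreader: pale wooden bar 96 mm long (x), 22 wide (y), 40 high, about 0.08 kg, on each end a cork-faced pad 24 wide on a brass-nutted stud; grip the plain 54 mm beam in the middle. The same either way round. Origin at the centre of its underside. In place it stands on the bench at x=+20 mm in the mould, its length across (studs wound in: 6 mm play at each end).
- long_spreader: Long spreader: as the short one but 144 mm long (x), 22 wide (y), 40 high, plain beam 102 mm, about 0.095 kg. Origin at the centre of its underside. In place it stands on the bench at x=-45 mm in the mould, its length across (8 mm play at each end).
- straightedge: Straightedge: flat bright steel bar 220 mm long (x), 20 wide (y), 12 thick, about 0.4 kg, a dark hole mark near each end, the same either way round. Origin at the centre of its underside. In place it lies on both blocks, underside 62 mm above the bench, its middle over the mould's origin, its length along the mould's x.
- eraser: Bystander: white eraser in a blue sleeve, 28 x 47 x 13 mm, lying among the parts, near the head of a guitar neck about 90 mm high. Origin at the centre of its underside. (Behind the loose parts, at x over 0.65 m and y from -0.28 to +0.06 m, stands a drawer chest, with its papers 0.3 m high.)
There are look-alikes about, which are no part of the job. What is shaped like the short_spreader but turquoise is not meant.

How it is judged:
By the outcome, as a careful person would: the job done as asked, in the order asked, and still so for the second after the job is handed in, with the robot touching nothing.
It also fails if it takes over 147 s, if anything falls off the work surface, if the arm or the gripper's body presses on something with over 40 N, if the wrist force passes 120 N, or if a joint passes its speed limit or range.

## Working session

There is one attempt and no reset: what is moved stays moved. The work goes in short steps, Python scripts to look and compute and a shell command to move; the robot and the scene stay as the last step left them, time stands still between calls to the robot, and variables do not carry over. Pictures are saved under pics/ and viewed, at most 14 in all, crops included, and the job is handed in when it is done.

```bash
ls; mkdir -p pics; python3 - <<'E'
from station import arm
import cv2,numpy as np
s=arm.get_state();print(s['t'],s['eef_pos'],s['ee_rot'],arm.grip_point_offset)
for n in("top","side"):
    f=arm.grab_frame(n);cv2.imwrite(f"pics/{n}0.png",f[:,:,::-1])
    c=arm.calibration(n);print(n,c['fx'],c['dist_coeffs'],np.round(c['world_from_camera'],3).tolist())
    for q in("mould","neck_block","tail_block","short_spreader","long_spreader","straightedge","eraser"):
        for d in arm.mark_of(n,q)[:3]:print(q,np.round(d['centre'],3),round(d['confidence'],2))
E
```

```text
pics
0.0 [0.2317982  0.6334064  0.22563473] [ 3.13993114e+00 -1.30879285e-04 -3.50894622e-01] 0.0188
top 473.23243050869485 [0.05159233 0.         0.         0.         0.        ] [[0.02, -0.993, 0.117, 0.372], [-1.0, -0.019, 0.009, -0.05], [-0.007, -0.117, -0.993, 1.334], [0.0, 0.0, 0.0, 1.0]]
neck_block [ 0.368 -0.32   0.003] 0.73
tail_block [ 0.378 -0.231 -0.   ] 0.56
short_spreader [ 0.674 -0.386 -0.001] 0.75
short_spreader [ 0.503 -0.04   0.004] 0.49
long_spreader [0.509 0.046 0.001] 0.73
straightedge [ 0.464 -0.138  0.001] 0.63
eraser [ 0.576 -0.229  0.001] 0.62
side 508.28152601121315 [0.04007774 0.         0.         0.         0.        ] [[0.896, -0.253, 0.365, -0.005], [-0.445, -0.503, 0.741, -1.084], [-0.004, -0.826, -0.564, 0.817], [0.0, 0.0, 0.0, 1.0]]
mould [0.513 0.254 0.   ] 0.98
neck_block [ 0.369 -0.319  0.   ] 0.68
tail_block [ 0.379 -0.227 -0.   ] 0.69
short_spreader [ 0.675 -0.386 -0.001] 0.83
short_spreader [ 0.504 -0.037  0.   ] 0.78
long_spreader [ 0.507  0.046 -0.001] 0.73
straightedge [ 0.465 -0.135 -0.001] 0.78
straightedge [ 0.58  -0.234 -0.001] 0.15
eraser [ 0.504 -0.041  0.004] 0.66
eraser [ 0.581 -0.233 -0.   ] 0.47
```

View pics/top0.png

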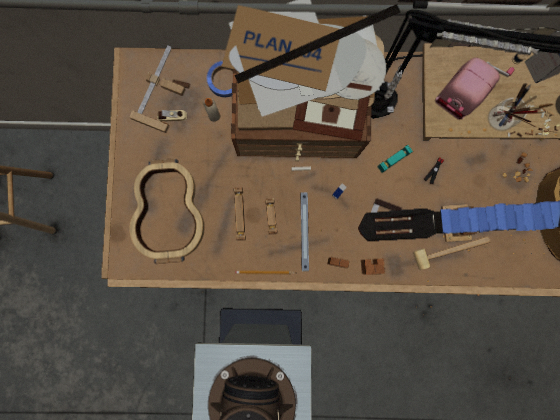

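View pics/side0.png

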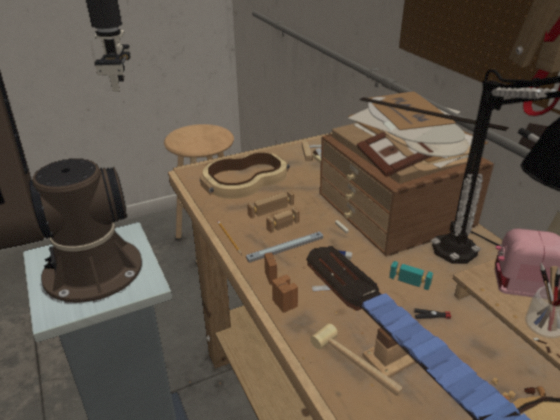

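```bash
python3 - <<'E'
import cv2,numpy as np
t=cv2.imread("pics/top0.png");s=cv2.imread("pics/side0.png")
a=cv2.resize(t[152:282,125:391],(798,390),interpolation=cv2.INTER_CUBIC)
b=cv2.resize(s[215:315,170:437],(560,210),interpolation=cv2.INTER_CUBIC)
c=cv2.resize(s[145:200,190:300],(238,119),interpolation=cv2.INTER_CUBIC)
o=np.zeros((600,798,3),np.uint8);o[:390]=a;o[390:,:560]=b;o[390:509,560:]=c
cv2.imwrite("pics/crop1.png",o)
E
```

```text
(no output)
```

View pics/crop1.png

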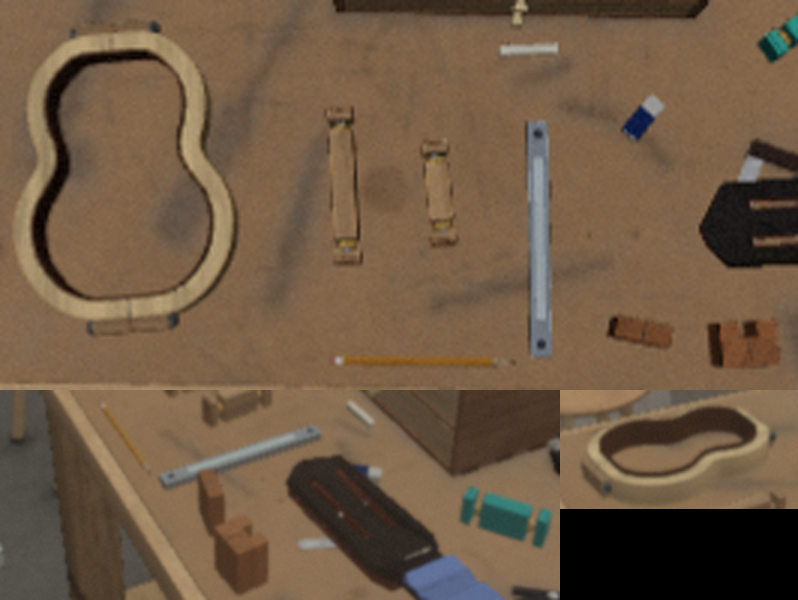

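```bash
cat > h.py <<'E'
from station import arm
import cv2,numpy as np
from scipy.spatial.transform import Rotation as R
from scipy.optimize import minimize
def proj(c,P):
    T=np.linalg.inv(np.array(c['world_from_camera']));K=np.array([[c['fx'],0,c['cx']],[0,c['fy'],c['cy']],[0,0,1.]])
    return cv2.projectPoints(np.asarray(P,float).reshape(-1,1,3),cv2.Rodrigues(T[:3,:3])[0],T[:3,3],K,np.array(c['dist_coeffs']))[0].reshape(-1,2)
def box(lx,ly,h,z0=0,cx=0):
    return np.array([[cx+sx*lx/2,sy*ly/2,z] for sx in(-1,1) for sy in(-1,1) for z in(z0,z0+h)])/1000
S={'neck_block':[box(40,50,62)],'tail_block':[box(20,50,62)],'straightedge':[box(220,20,12)],'eraser':[box(47,28,13)],
 'short_spreader':[box(54,22,40),box(96,10,10,15),box(10,24,40,0,43),box(10,24,40,0,-43)],
 'long_spreader':[box(102,22,40),box(144,10,10,15),box(10,24,40,0,67),box(10,24,40,0,-67)]}
def place(P,p,z=0):
    c,s=np.cos(p[2]),np.sin(p[2]);return np.c_[P[:,0]*c-P[:,1]*s+p[0],P[:,0]*s+P[:,1]*c+p[1],P[:,2]+z]
def render(name,p,c,z=0):
    m=np.zeros((420,560),np.uint8)
    U=4;M=np.zeros((420*U,560*U),np.uint8)
    for b in S[name]:
        h=cv2.convexHull(((proj(c,place(b,p,z))+.5)*U*16-8).astype(np.int32));cv2.fillConvexPoly(M,h,255,shift=4)
    return cv2.resize(M,(560,420),interpolation=cv2.INTER_AREA)/255.
def fit(name,p0,views,z=0):
    def cost(p):
        return sum(1-np.minimum(r,m).sum()/np.maximum(r,m).sum() for c,m in views for r in[render(name,p,c,z)])/len(views)
    best=None
    for dy in(-.3,0,.3):
        x0=np.array(p0)+[0,0,dy]
        r=minimize(cost,x0,method='Nelder-Mead',options=dict(initial_simplex=x0+np.array([[0,0,0],[.008,0,0],[0,.008,0],[0,0,.25]]),xatol=2e-4,fatol=1e-4,maxiter=120))
        if best is None or r.fun<best.fun:best=r
    return best.x,best.fun
def mask(cam,q,near=None):
    ds=arm.masks_of(cam,q)
    if near is None:return ds[0]['pixels'].astype(float)
    u=proj(arm.calibration(cam),[near])[0]
    ds=sorted(ds,key=lambda d:np.hypot(*(np.argwhere(d['pixels']).mean(0)[::-1]-u)));return ds[0]['pixels'].astype(float)
def bev(f,c,x0,x1,y0,y1,z,res=.001):
    # world rectification at plane z; image row down = -x, col right = -y
    X=np.arange(x1,x0,-res);Y=np.arange(y1,y0,-res);g=np.array([[[x,y,z] for y in Y] for x in X])
    uv=proj(c,g).reshape(len(X),len(Y),2).astype(np.float32);return cv2.remap(f,uv[...,0],uv[...,1],cv2.INTER_CUBIC)
E
python3 - <<'E'
from h import *
c=arm.calibration('wrist');s=arm.get_state()
T=np.eye(4);T[:3,:3]=R.from_euler('xyz',s['ee_rot']).as_matrix();T[:3,3]=s['eef_pos']
print(c['fx'],c['cx'],c['cy'],c['dist_coeffs'],np.round(np.linalg.inv(T)@np.array(c['world_from_camera']),4).tolist())
n0={'neck_block':([.368,-.32,.03],0),'tail_block':([.378,-.229,.03],1.5),'straightedge':([.465,-.136,.01],0),'short_spreader':([.503,-.038,.02],.1),'long_spreader':([.508,.046,.02],.1),'eraser':([.578,-.23,0],-.6)}
V={}
for cam in('top','side'):
    arm.grab_frame(cam);cc=arm.calibration(cam)
    for q,(n,y) in n0.items(): V.setdefault(q,[]).append((cc,mask(cam,q,n)))
    mm=arm.masks_of(cam,'mould');print(cam,'mould',len(mm))
    if mm: np.save(f'mould_{cam}.npy',mm[0]['pixels'])
for q,(n,y) in n0.items():
    for v in([V[q][0]],[V[q][1]],V[q]):
        p,f=fit(q,[n[0],n[1],y],v);print(q,np.round(p[:2],4),round(np.degrees(p[2]),1),round(f,3),int(v[0][1].sum()))
E
```

```text
339.65449452662307 280.9181502802441 210.91223018465422 [-0.02875308  0.          0.          0.          0.        ] [[0.0013, -0.9694, -0.2455, 0.0662], [1.0, 0.0012, 0.0006, -0.0003], [-0.0003, -0.2455, 0.9694, -0.1581], [0.0, 0.0, 0.0, 1.0]]
top mould 3Traceback (most recent call last):
  File "<stdin>", line 9, in <module>
  File "h.py", line 34, in mask
    ds=sorted(ds,key=lambda d:np.hypot(*(np.argwhere(d['pixels']).mean(0)[::-1]-u)));return ds[0]['pixels'].astype(float)
                                                                                            ~~^^^
IndexError: list index out of range
```

```bash
cat > fitall.py <<'E'
from h import *
import sys,json
n0={'neck_block':([.368,-.32,.03],0),'tail_block':([.378,-.229,.03],1.5),'straightedge':([.465,-.136,.01],0),'short_spreader':([.503,-.038,.02],.1),'long_spreader':([.508,.046,.02],.1),'eraser':([.578,-.23,0],-.6)}
V={}
for cam in('top','side'):
    arm.grab_frame(cam);cc=arm.calibration(cam)
    for q,(n,y) in n0.items():
        for k in range(2):
            try:V.setdefault(q,[]).append((cc,mask(cam,q,n)));break
            except IndexError:print('miss',cam,q);arm.grab_frame(cam)
    mm=arm.masks_of(cam,'mould');print(cam,'mould',[(int(m['pixels'].sum()),round(m['confidence'],2)) for m in mm])
    if mm: np.save(f'mould_{cam}.npy',mm[0]['pixels'])
for q,(n,y) in n0.items():
    for v in [[w] for w in V[q]]+[V[q]]:
        p,f=fit(q,[n[0],n[1],y],v);print(q,np.round(p[:2],4),round(np.degrees(p[2]),1),round(f,3),int(v[0][1].sum()))
E
python3 fitall.py; python3 -c "from station import arm;print(arm.get_state()['t'])"
```

```text
top mould [(2801, 0.73)]
side mould [(2395, 0.79)]
neck_block [ 0.367  -0.3184] 0.3 0.173 298
neck_block [ 0.368  -0.3207] 0.4 0.105 736
neck_block [ 0.368  -0.3195] 1.5 0.143 298
tail_block [ 0.377  -0.2261] 167.9 0.141 157
tail_block [ 0.3816 -0.2227] 145.1 0.285 317
tail_block [ 0.3775 -0.2268] -11.7 0.182 157
straightedge [ 0.4634 -0.1359] 1.4 0.135 613
straightedge [ 0.4619 -0.1397] 1.4 0.156 599
straightedge [ 0.4634 -0.1373] 1.8 0.176 613
short_spreader [ 0.503 -0.038] -11.5 1.0 287
short_spreader [ 0.5003 -0.0465] 8.0 0.145 479
short_spreader [ 0.5003 -0.0465] 8.0 0.572 287
long_spreader [0.5075 0.0464] 4.9 0.177 389
long_spreader [0.5042 0.0435] 8.8 0.161 632
long_spreader [0.5072 0.0464] 5.1 0.179 389
eraser [ 0.5796 -0.2327] -44.0 0.348 115
eraser [ 0.5866 -0.2329] -34.9 0.719 58
eraser [ 0.5807 -0.2322] -39.3 0.537 115
2.35
```

```bash
cat > go.py <<'E'
import sys;from h import *
s=arm.get_state();x,y,z,yaw=map(float,sys.argv[1:5])
Rm=R.from_euler('xyz',s['ee_rot']);G=R.from_euler('xyz',[np.pi,0,np.radians(yaw)])
d=Rm.inv().apply(np.array([x,y,z])-s['eef_pos'])*100
w=np.degrees((Rm.inv()*G).as_rotvec())
print('t',round(s['t'],2),'pos',np.round(s['eef_pos'],4),'rot',np.round(np.degrees(s['ee_rot']),2),'q',np.round(s['q'],2),'F',np.round(s['force'],1),'\nd',np.round(d,2),'w',np.round(w,1))
E
python3 go.py .55 .254 .25 0
python3 -m crank '[{"dx":4.4,"dy":2.5,"wz":-2},{"dx":9,"dy":5,"wz":-4},{"dx":14,"dy":8,"wz":-6},{"dx":19,"dy":11,"wz":-9},{"dx":25,"dy":14,"dz":-1,"wz":-12},{"dx":30,"dy":17,"dz":-1.5,"wz":-14},{"dx":35,"dy":20,"dz":-2,"wz":-16},{"dx":40,"dy":23,"dz":-2.5,"wz":-18},{"dx":43.1,"dy":24.7,"dz":-2.5,"wz":-20},{"dx":43.1,"dy":24.7,"dz":-2.5,"wz":-20}]' 8
```

```text
t 2.35 pos [0.232  0.6339 0.2266] rot [-180.    -0.   -20.1] q [ 1.51  0.36  0.01  0.   -1.22 -0.29] F [0.2 0.1 0.8] 
d [42.92 24.74 -2.34] w [ -0.   -0.  -20.1]$[0]: bad value
```

```bash
python3 - <<'E'
from h import *
c=arm.calibration('wrist');f=arm.grab_frame('wrist');np.savez('w1.npz',f=f,**c)
cv2.imwrite('pics/w1.png',f[:,:,::-1]);s=arm.get_state();print(s['eef_pos'],s['qd'])
b=bev(f,c,.34,.69,.10,.41,.044);cv2.imwrite('pics/bevw.png',b[:,:,::-1])
mm=arm.masks_of('wrist','mould');print([(int(m['pixels'].sum()),round(m['confidence'],2)) for m in mm])
if mm:np.save('mould_wrist.npy',mm[0]['pixels'])
for cam in('top','side','wrist'):print([np.round(d['centre'],4) for d in arm.mark_of(cam,'mould')])
t=cv2.imread('pics/top0.png')
bt=bev(t,arm.calibration('top'),.34,.69,.10,.41,.044);cv2.imwrite('pics/bev.png',cv2.resize(np.hstack([b[:,:,::-1],bt]),None,fx=1.29,fy=1.29))
E
```

```text
[0.23195911 0.63385957 0.22655479] [-4.91894845e-04  7.80734835e-04  1.30071477e-03 -9.58902249e-05
 -1.34281140e-04  6.64011032e-04]
[]
[]
[array([ 3.669e-01, -3.199e-01,  1.000e-04]), array([0.5156, 0.2522, 0.0014])]
[]
```

View pics/bev.png

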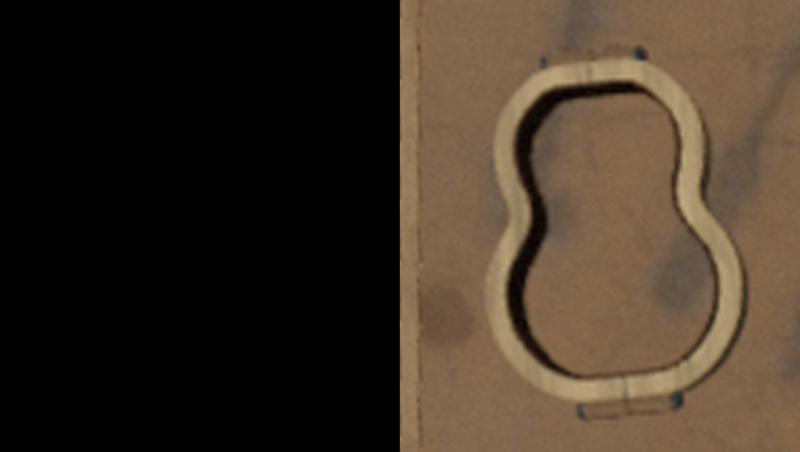

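```bash

python3 -m crank '[{"dx":4.4,"dy":2.5,"dz":0,"wx":0,"wy":0,"wz":-2},{"dx":9,"dy":5,"dz":0,"wx":0,"wy":0,"wz":-4},{"dx":14,"dy":8,"dz":0,"wx":0,"wy":0,"wz":-6},{"dx":19,"dy":11,"dz":0,"wx":0,"wy":0,"wz":-9},{"dx":25,"dy":14,"dz":-1,"wx":0,"wy":0,"wz":-12},{"dx":30,"dy":17,"dz":-1.5,"wx":0,"wy":0,"wz":-14},{"dx":35,"dy":20,"dz":-2,"wx":0,"wy":0,"wz":-16},{"dx":40,"dy":23,"dz":-2.5,"wx":0,"wy":0,"wz":-18},{"dx":43.1,"dy":24.7,"dz":-2.5,"wx":0,"wy":0,"wz":-20},{"dx":43.1,"dy":24.7,"dz":-2.5,"wx":0,"wy":0,"wz":-20}]' 8
python3 - <<'E'
from h import *
c=arm.calibration('wrist');f=arm.grab_frame('wrist');np.savez('w1.npz',f=f,**c)
s=arm.get_state();print(s['t'],s['eef_pos'],s['qd'])
b=bev(f,c,.34,.69,.10,.41,.044);cv2.imwrite('pics/bevw.png',b[:,:,::-1])
mm=arm.masks_of('wrist','mould');print([(int(m['pixels'].sum()),round(m['confidence'],2)) for m in mm])
if mm:np.save('mould_wrist.npy',mm[0]['pixels'])
t=cv2.imread('pics/top0.png')
bt=bev(t,arm.calibration('top'),.34,.69,.10,.41,.044);cv2.imwrite('pics/bev2.png',cv2.resize(np.hstack([b[:,:,::-1],bt]),None,fx=1.29,fy=1.29))
E
```

```text
t: 3.85
eef_pos: [0.5532, 0.2517, 0.2514]
ee_rot: [3.141, 0.0, -0.005]
force: [0.0, -0.4, 0.5]
width: 0.0802
gripper_force: 0.0
3.9 [0.55240104 0.25274925 0.25142488] [ 0.03642699 -0.00530533 -0.00512222 -0.00295655 -0.00080311 -0.01392753]
[(12646, 0.92)]
```

View pics/bev2.png

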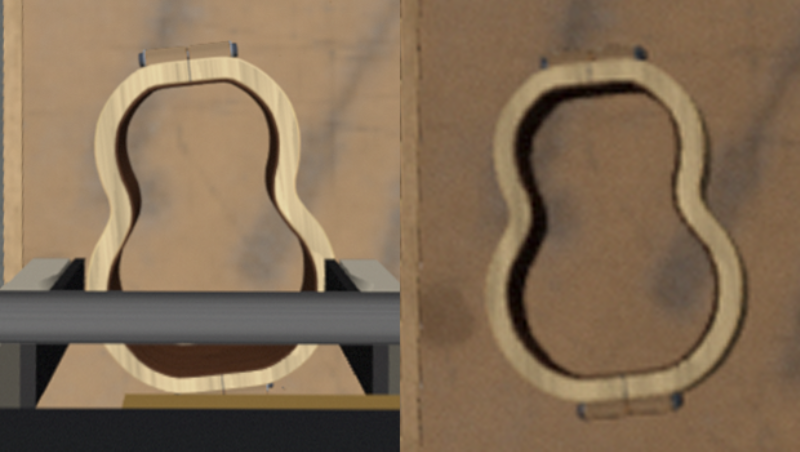

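```bash
cat > mould.py <<'E'
from h import *
from scipy.spatial import cKDTree
def run(f,c,clip,tag):
    x0,x1,y0,y1=.34,.69,.10,.41;res=.0005
    b=bev(f,c,x0,x1,y0,y1,.036,res)
    hsv=cv2.cvtColor(cv2.GaussianBlur(b,(0,0),1.5),cv2.COLOR_RGB2HSV)
    v=hsv[...,2].astype(int);m=b.mean(2)>clip
    m=cv2.morphologyEx(m.astype(np.uint8),cv2.MORPH_OPEN,np.ones((9,9)))
    n,l,st,_=cv2.connectedComponentsWithStats(m)
    p=[int((y1-.253)/res)-0,int((x1-.62)/res)]
    k=1+np.argmax(st[1:,4]);m=(l==k).astype(np.uint8)
    cv2.imwrite(f'pics/mm_{tag}.png',m*255)
    cs,_=cv2.findContours(m,cv2.RETR_EXTERNAL,cv2.CHAIN_APPROX_NONE);o=max(cs,key=len)[:,0]
    W=np.c_[x1-o[:,1]*res,y1-o[:,0]*res]
    return W
def sym(W,keep,p0):
    t=cKDTree(W)
    def cost(p):
        ax=np.array([np.cos(p[1]),np.sin(p[1])]);n=np.array([-ax[1],ax[0]])
        d=(W-[.513,.253])@n-p[0];Q=W-2*np.outer(d,n)
        s=(W-[.513,.253])@ax
        e=t.query(Q)[0][keep(s)];return np.minimum(e,.006).mean()
    r=minimize(cost,p0,method='Nelder-Mead',options=dict(initial_simplex=np.array(p0)+np.array([[0,0],[.006,0],[0,.06]])))
    p=r.x;ax=np.array([np.cos(p[1]),np.sin(p[1])]);n=np.array([-ax[1],ax[0]])
    s=(W-[.513,.253])@ax;d=(W-[.513,.253])@n-p[0];k=abs(d)<.03
    hi=np.median(s[k&(s>0)]);lo=np.median(s[k&(s<0)])
    print('off',round(p[0]*1e3,2),'yaw',round(np.degrees(p[1]),2),'res mm',round(r.fun*1e3,2),'ends',round(hi*1e3,1),round(lo*1e3,1),'width',[round((d[s>0].max()-d[s>0].min())*1e3,1),round((d.max()-d.min())*1e3,1)],'origin by mid',np.array([.513,.253])+p[0]*n+ax*(hi+lo)/2,'by neck',np.array([.513,.253])+p[0]*n+ax*(hi-.132))
    return p
w=np.load('w1.npz');c={k:w[k] for k in w.files}
W=run(w['f'],c,140,'w');sym(W,lambda s:s>-.0,[0,.1])
t=cv2.imread('pics/top0.png')[:,:,::-1].copy()
for cl in(115,130):
    W=run(t,arm.calibration('top'),cl,'t');sym(W,lambda s:abs(s)<.11,[0,.1])
E
python3 mould.py; python3 -c "
import cv2,numpy as np
a=cv2.imread('pics/mm_w.png');b=cv2.imread('pics/mm_t.png');cv2.imwrite('pics/mm.png',cv2.resize(np.hstack([a,b]),(790,446)))"
```

```text
off -1.96 yaw 5.93 res mm 0.61 ends 131.5 nan width [np.float64(169.9), np.float64(199.1)] origin by mid [nan nan] by neck [0.51269216 0.2509992 ]
off -0.97 yaw 5.91 res mm 0.54 ends 131.5 -131.3 width [np.float64(166.4), np.float64(199.5)] origin by mid [0.51322704 0.25204813] by neck [0.51260815 0.25198401]
off 0.0 yaw 5.73 res mm 6.0 ends 123.6 nan width [np.float64(80.6), np.float64(98.0)] origin by mid [nan nan] by neck [0.5046744  0.25216465]
  return _methods._mean(a, axis=axis, dtype=dtype,
  ret = ret.dtype.type(ret / rcount)
```

View pics/mm.png

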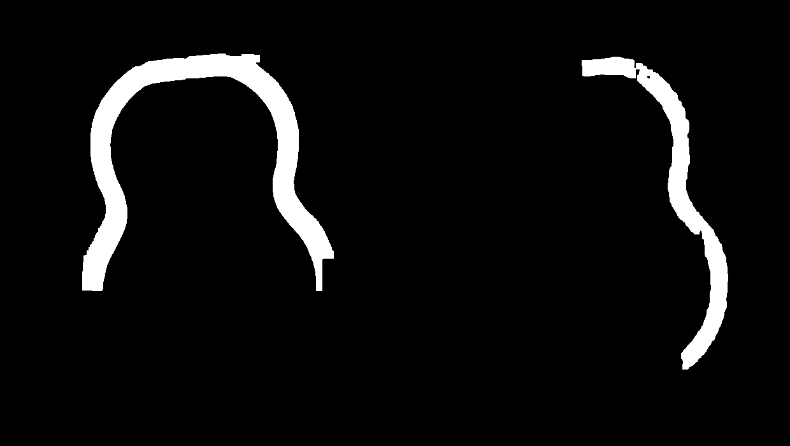

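```bash

python3 -m crank '[{"dx":-1.5,"dy":5,"dz":0,"wx":0,"wy":0,"wz":0},{"dx":-3,"dy":11,"dz":0,"wx":0,"wy":0,"wz":0},{"dx":-5,"dy":17,"dz":0,"wx":0,"wy":0,"wz":0},{"dx":-7,"dy":23,"dz":0,"wx":0,"wy":0,"wz":0},{"dx":-8.5,"dy":29,"dz":0,"wx":0,"wy":0,"wz":0},{"dx":-10,"dy":35,"dz":1,"wx":0,"wy":0,"wz":0},{"dx":-12,"dy":41,"dz":2,"wx":0,"wy":0,"wz":0},{"dx":-13.5,"dy":47,"dz":3,"wx":0,"wy":0,"wz":0},{"dx":-15,"dy":52,"dz":4,"wx":0,"wy":0,"wz":0},{"dx":-15,"dy":55,"dz":4,"wx":0,"wy":0,"wz":0}]' 6.5
cat > wfit.py <<'E'
from h import *
import sys
# usage: name x y yawdeg tag
a=sys.argv
c=arm.calibration('wrist');f=arm.grab_frame('wrist');s=arm.get_state();print(s['t'],np.abs(s['qd']).max().round(3))
cv2.imwrite(f'pics/{a[5]}.png',f[:,:,::-1])
for i in range(1,len(a)-4,5):
    n,x,y,yw=a[i],float(a[i+1]),float(a[i+2]),np.radians(float(a[i+3]))
    try:
        m=mask('wrist',n,[x,y,.02]);p,e=fit(n,[x,y,yw],[(c,m)]);print(n,np.round(p[:2],4),round(np.degrees(p[2]),1),round(e,3),int(m.sum()))
    except IndexError:print('miss',n)
E
python3 wfit.py neck_block .368 -.3195 1 w2 tail_block .3775 -.2268 -11.7 w2; python3 go.py .4 -.3 .2 0
```

```text
t: 5.2
eef_pos: [0.3997, -0.2969, 0.211]
ee_rot: [-3.141, 0.001, -0.003]
force: [0.7, 0.4, 0.5]
width: 0.0651
gripper_force: 0.0
5.25 0.094
neck_block [ 0.3711 -0.3201] 4.9 0.124 2486
tail_block [ 0.3796 -0.2281] -8.1 0.09 1778
t 5.35 pos [ 0.4009 -0.2962  0.2113] rot [-1.7999e+02  2.0000e-02 -1.8000e-01] q [-0.24  0.08 -0.39 -0.   -1.1   1.81] F [ 1.4 -0.2 -0.9] 
d [-0.09  0.38  1.13] w [-0.   0.  -0.2]
```

View pics/w2.png

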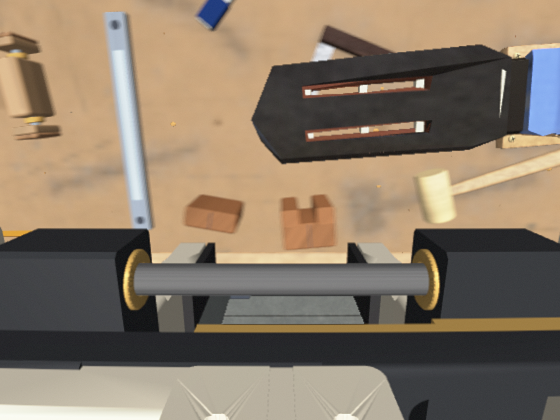

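```bash
python3 go.py .363 -.3204 .035 3.5
```

```text
t 5.35 pos [ 0.4009 -0.2962  0.2113] rot [-1.7999e+02  2.0000e-02 -1.8000e-01] q [-0.24  0.08 -0.39 -0.   -1.1   1.81] F [ 1.4 -0.2 -0.9] 
d [-3.78  2.43 17.63] w [-0.   0.  -3.7]
```

```bash

python3 -m crank '[{"dx":-2,"dy":1.2,"dz":2,"wx":0,"wy":0,"wz":-2},{"dx":-3.8,"dy":2.4,"dz":4,"wx":0,"wy":0,"wz":-3.7},{"dx":-3.8,"dy":2.4,"dz":7,"wx":0,"wy":0,"wz":-3.7},{"dx":-3.8,"dy":2.4,"dz":9,"wx":0,"wy":0,"wz":-3.7},{"dx":-3.8,"dy":2.4,"dz":11,"wx":0,"wy":0,"wz":-3.7},{"dx":-3.8,"dy":2.4,"dz":13,"wx":0,"wy":0,"wz":-3.7},{"dx":-3.8,"dy":2.4,"dz":15,"wx":0,"wy":0,"wz":-3.7},{"dx":-3.8,"dy":2.4,"dz":16.5,"wx":0,"wy":0,"wz":-3.7},{"dx":-3.8,"dy":2.4,"dz":17.6,"wx":0,"wy":0,"wz":-3.7},{"dx":-3.8,"dy":2.4,"dz":17.6,"wx":0,"wy":0,"wz":-3.7}]' 6.6
python3 -m crank '[{"dx":0,"dy":0,"dz":0,"wx":0,"wy":0,"wz":0},{"dx":0,"dy":0,"dz":0,"wx":0,"wy":0,"wz":0},{"dx":0,"dy":0,"dz":0,"wx":0,"wy":0,"wz":0},{"dx":0,"dy":0,"dz":0,"wx":0,"wy":0,"wz":0},{"dx":0,"dy":0,"dz":-2,"wx":0,"wy":0,"wz":0},{"dx":0,"dy":0,"dz":-4,"wx":0,"wy":0,"wz":0},{"dx":0,"dy":0,"dz":-7,"wx":0,"wy":0,"wz":0},{"dx":0,"dy":0,"dz":-10,"wx":0,"wy":0,"wz":0},{"dx":0,"dy":0,"dz":-13,"wx":0,"wy":0,"wz":0},{"dx":0,"dy":0,"dz":-15,"wx":0,"wy":0,"wz":0}]' 4.5 25
python3 go.py .363 -.3204 .035 3.5
```

```text
t: 6.6
eef_pos: [0.3629, -0.319, 0.0352]
ee_rot: [-3.141, 0.001, 0.064]
force: [0.2, 0.1, -0.5]
width: 0.0661
gripper_force: 0.0
t: 7.85
eef_pos: [0.3629, -0.32, 0.1869]
ee_rot: [3.141, -0.001, 0.063]
force: [-0.5, -0.2, -1.5]
width: 0.0502
gripper_force: 24.9
t 7.85 pos [ 0.3629 -0.32    0.1869] rot [ 1.7997e+02 -7.0000e-02  3.5800e+00] q [-0.32  0.07 -0.46 -0.   -1.04  1.95] F [-0.5 -0.2 -1.5] 
d [-1.000e-02  3.000e-02  1.519e+01] w [ 0.  -0.1  0.1]
```

```bash
python3 go.py .5876 .2592 .13 5.92
python3 -m crank '[{"dx":2,"dy":-4,"dz":0,"wx":0,"wy":0,"wz":0},{"dx":4.5,"dy":-10,"dz":0,"wx":0,"wy":0,"wz":0},{"dx":7,"dy":-16,"dz":0,"wx":0,"wy":0,"wz":0},{"dx":9.5,"dy":-22,"dz":0,"wx":0,"wy":0,"wz":0},{"dx":12,"dy":-28,"dz":0,"wx":0,"wy":0,"wz":0},{"dx":14.5,"dy":-34,"dz":0,"wx":0,"wy":0,"wz":-1},{"dx":17,"dy":-40,"dz":0,"wx":0,"wy":0,"wz":-1.5},{"dx":20,"dy":-46,"dz":1,"wx":0,"wy":0,"wz":-2},{"dx":23,"dy":-51,"dz":2,"wx":0,"wy":0,"wz":-2.3},{"dx":25.6,"dy":-55,"dz":3,"wx":0,"wy":0,"wz":-2.3}]'
python3 go.py .5876 .2592 .0355 5.92
```

```text
t 7.85 pos [ 0.3629 -0.32    0.1869] rot [ 1.7997e+02 -7.0000e-02  3.5800e+00] q [-0.32  0.07 -0.46 -0.   -1.04  1.95] F [-0.5 -0.2 -1.5] 
d [ 26.04 -56.41   5.7 ] w [ 0.  -0.1 -2.3]
t: 9.1
eef_pos: [0.5829, 0.2445, 0.1558]
ee_rot: [-3.141, -0.0, 0.103]
force: [0.9, -0.2, -0.8]
width: 0.0499
gripper_force: 24.9
t 9.1 pos [0.5829 0.2445 0.1558] rot [-1.7999e+02 -1.0000e-02  5.9200e+00] q [ 0.71  0.34 -0.18 -0.   -1.05  0.97] F [ 0.9 -0.2 -0.8] 
d [ 0.62 -1.41 12.03] w [-0. -0.  0.]
```

```bash

python3 -m crank '[{"dx":0.3,"dy":-1,"dz":1,"wx":0,"wy":0,"wz":0},{"dx":0.6,"dy":-1.4,"dz":2,"wx":0,"wy":0,"wz":0},{"dx":0.6,"dy":-1.4,"dz":3,"wx":0,"wy":0,"wz":0},{"dx":0.6,"dy":-1.4,"dz":4.5,"wx":0,"wy":0,"wz":0},{"dx":0.6,"dy":-1.4,"dz":6,"wx":0,"wy":0,"wz":0},{"dx":0.6,"dy":-1.4,"dz":7.5,"wx":0,"wy":0,"wz":0},{"dx":0.6,"dy":-1.4,"dz":9,"wx":0,"wy":0,"wz":0},{"dx":0.6,"dy":-1.4,"dz":10.5,"wx":0,"wy":0,"wz":0},{"dx":0.6,"dy":-1.4,"dz":11.7,"wx":0,"wy":0,"wz":0},{"dx":0.6,"dy":-1.4,"dz":11.9,"wx":0,"wy":0,"wz":0}]'
python3 go.py .5876 .2592 .0355 5.92; python3 - <<'E'
from h import *
for c in('wrist','top'):
    f=arm.grab_frame(c);cv2.imwrite(f'pics/n_{c}.png',f[:,:,::-1]);print(c,[(np.round(d['centre'],4),round(d['confidence'],2)) for d in arm.mark_of(c,'neck_block')])
E
```

```text
t: 10.35
eef_pos: [0.5868, 0.257, 0.0363]
ee_rot: [3.141, 0.001, 0.103]
force: [0.0, -0.0, -0.6]
width: 0.0502
gripper_force: 24.9
t 10.35 pos [0.5868 0.257  0.0363] rot [1.7996e+02 4.0000e-02 5.9100e+00] q [ 0.72  0.48 -0.28  0.   -0.81  0.96] F [ 0.  -0.  -0.6] 
d [ 0.1  -0.21  0.08] w [ 0.  0. -0.]
wrist [(array([0.5955, 0.2565, 0.0019]), 0.58)]
top [(array([0.5943, 0.2551, 0.0038]), 0.39)]
```

View pics/n_wrist.png

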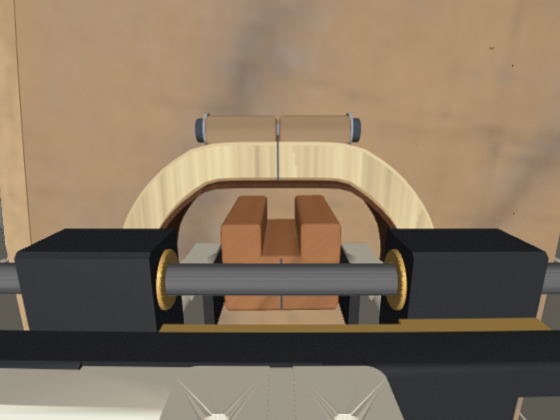

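```bash

python3 -m crank '[{"dx":0.2,"dy":-0.1,"dz":0,"wx":0,"wy":0,"wz":0},{"dx":0.4,"dy":-0.18,"dz":0,"wx":0,"wy":0,"wz":0},{"dx":0.5,"dy":-0.18,"dz":0,"wx":0,"wy":0,"wz":0},{"dx":0.6,"dy":-0.18,"dz":0,"wx":0,"wy":0,"wz":0},{"dx":0.7,"dy":-0.18,"dz":0,"wx":0,"wy":0,"wz":0},{"dx":0.75,"dy":-0.18,"dz":0,"wx":0,"wy":0,"wz":0},{"dx":0.8,"dy":-0.18,"dz":0,"wx":0,"wy":0,"wz":0},{"dx":0.85,"dy":-0.18,"dz":0,"wx":0,"wy":0,"wz":0},{"dx":0.9,"dy":-0.18,"dz":0.05,"wx":0,"wy":0,"wz":0},{"dx":0.95,"dy":-0.18,"dz":0.05,"wx":0,"wy":0,"wz":0}]'
python3 -c "
from h import *
f=arm.grab_frame('wrist');cv2.imwrite('pics/n2.png',f[100:340,120:440,::-1].repeat(2,0).repeat(2,1));s=arm.get_state();print(s['eef_pos'],s['force'])"
```

```text
t: 11.8
eef_pos: [0.5962, 0.2599, 0.0366]
ee_rot: [3.142, 0.0, 0.103]
force: [-0.8, -0.3, -0.9]
width: 0.0501
gripper_force: 24.9
[0.59627087 0.25985375 0.03658759] [ 0.64801974 -0.49404728  0.00351689]
```

View pics/n2.png

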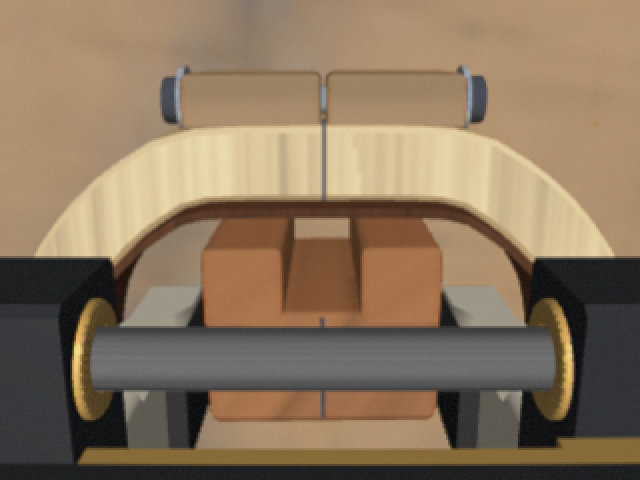

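```bash

python3 -m crank '[{"dx":0.03,"dy":0,"dz":0.02,"wx":0,"wy":0,"wz":0},{"dx":0.06,"dy":0,"dz":0.04,"wx":0,"wy":0,"wz":0},{"dx":0.09,"dy":0,"dz":0.06,"wx":0,"wy":0,"wz":0},{"dx":0.12,"dy":0,"dz":0.08,"wx":0,"wy":0,"wz":0},{"dx":0.15,"dy":0,"dz":0.1,"wx":0,"wy":0,"wz":0},{"dx":0.18,"dy":0,"dz":0.1,"wx":0,"wy":0,"wz":0},{"dx":0.21,"dy":0,"dz":0.1,"wx":0,"wy":0,"wz":0},{"dx":0.24,"dy":0,"dz":0.1,"wx":0,"wy":0,"wz":0},{"dx":0.27,"dy":0,"dz":0.1,"wx":0,"wy":0,"wz":0},{"dx":0.3,"dy":0,"dz":0.1,"wx":0,"wy":0,"wz":0}]'; python3 go.py .5876 .2592 .0355 5.92
```

```text
t: 13.1
eef_pos: [0.597, 0.2599, 0.0363]
ee_rot: [3.141, 0.003, 0.103]
force: [-13.3, 0.0, 13.7]
width: 0.0496
gripper_force: 25.0
t 13.1 pos [0.597  0.2599 0.0363] rot [179.97   0.18   5.9 ] q [ 0.71  0.49 -0.26 -0.   -0.83  0.97] F [-13.3   0.   13.7] 
d [-0.94 -0.03  0.09] w [ 0.   0.2 -0. ]
```

```bash

python3 -m crank '[{"dx":-0.2,"dy":0,"dz":-0.1,"wx":0,"wy":0,"wz":0},{"dx":-0.2,"dy":0,"dz":-0.1,"wx":0,"wy":0,"wz":0},{"dx":-0.2,"dy":0,"dz":-0.1,"wx":0,"wy":0,"wz":0},{"dx":-0.2,"dy":0,"dz":-1,"wx":0,"wy":0,"wz":0},{"dx":-0.2,"dy":0,"dz":-2.5,"wx":0,"wy":0,"wz":0},{"dx":-0.2,"dy":0,"dz":-4,"wx":0,"wy":0,"wz":0},{"dx":-2,"dy":1,"dz":-6,"wx":0,"wy":0,"wz":0},{"dx":-5,"dy":5,"dz":-9,"wx":0,"wy":0,"wz":0},{"dx":-8,"dy":11,"dz":-12,"wx":0,"wy":0,"wz":0},{"dx":-11,"dy":17,"dz":-14,"wx":0,"wy":0,"wz":0}]' 5.5; python3 - <<'E'
from h import *
f=arm.grab_frame('top');cv2.imwrite('pics/t2.png',f[:,:,::-1])
p,e=fit('neck_block',[.602,.261,.1],[(arm.calibration('top'),mask('top','neck_block',[.602,.261,.03]))]);print(p,np.degrees(p[2]),e)
dx,dy=p[0]-.513,p[1]-.2515;a=np.radians(5.92);print('mould',dx*np.cos(a)+dy*np.sin(a),-dx*np.sin(a)+dy*np.cos(a))
E
python3 go.py .3785 -.2275 .16 -9
```

```text
t: 14.35
eef_pos: [0.5132, 0.0952, 0.1725]
ee_rot: [-3.141, -0.003, 0.104]
force: [1.4, 0.9, -0.5]
width: 0.055
gripper_force: 0.0
t 14.45 pos [0.5123 0.0929 0.1738] rot [-179.9    -0.23    5.76] q [ 0.56  0.15 -0.4   0.   -1.02  1.11] F [0.3 0.8 0.9] 
d [-16.53  30.54   1.26] w [-0.1 -0.2 14.8]Traceback (most recent call last):
  File "<stdin>", line 3, in <module>
  File "h.py", line 34, in mask
    ds=sorted(ds,key=lambda d:np.hypot(*(np.argwhere(d['pixels']).mean(0)[::-1]-u)));return ds[0]['pixels'].astype(float)
                                                                                            ~~^^^
IndexError: list index out of range
```

```bash

python3 go.py .3852 -.2289 .13 -9
python3 -m crank '[{"dx":-2,"dy":4,"dz":0,"wx":0,"wy":0,"wz":2},{"dx":-4,"dy":8,"dz":0,"wx":0,"wy":0,"wz":4},{"dx":-6,"dy":12,"dz":0,"wx":0,"wy":0,"wz":6},{"dx":-8,"dy":16,"dz":0,"wx":0,"wy":0,"wz":8},{"dx":-10,"dy":20,"dz":0,"wx":0,"wy":0,"wz":10},{"dx":-12,"dy":24,"dz":0,"wx":0,"wy":0,"wz":12},{"dx":-14,"dy":27.5,"dz":0,"wx":0,"wy":0,"wz":14},{"dx":-15.9,"dy":30.7,"dz":1,"wx":0,"wy":0,"wz":14.7},{"dx":-15.9,"dy":30.7,"dz":2,"wx":0,"wy":0,"wz":14.7},{"dx":-15.9,"dy":30.7,"dz":2,"wx":0,"wy":0,"wz":14.7}]' 6.5
python3 wfit.py tail_block .3793 -.228 -9 w3;python3 go.py .3852 -.2289 .038 -9
```

```text
t 14.45 pos [0.5123 0.0929 0.1738] rot [-179.9    -0.23    5.76] q [ 0.56  0.15 -0.4   0.   -1.02  1.11] F [0.3 0.8 0.9] 
d [-15.89  30.75   4.26] w [-0.1 -0.2 14.8]
t: 15.7
eef_pos: [0.3867, -0.2254, 0.15]
ee_rot: [-3.142, 0.0, -0.154]
force: [0.4, -0.3, 0.1]
width: 0.0647
gripper_force: 0.0
15.75 0.011
tail_block [ 0.3799 -0.227 ] -11.7 0.083 2483
t 15.8 pos [ 0.3875 -0.2251  0.1506] rot [ 1.7999e+02 -4.0000e-02 -8.7400e+00] q [-0.08  0.05 -0.58  0.   -0.95  1.5 ] F [ 0.9  0.  -0.2] 
d [-0.18  0.41 11.26] w [ 0.  -0.   0.3]
```

```bash

python3 -m crank '[{"dx":-0.15,"dy":0.35,"dz":2,"wx":0,"wy":0,"wz":1.2},{"dx":-0.15,"dy":0.35,"dz":4,"wx":0,"wy":0,"wz":1.2},{"dx":-0.15,"dy":0.35,"dz":6,"wx":0,"wy":0,"wz":1.2},{"dx":-0.15,"dy":0.35,"dz":8,"wx":0,"wy":0,"wz":1.2},{"dx":-0.15,"dy":0.35,"dz":9.5,"wx":0,"wy":0,"wz":1.2},{"dx":-0.15,"dy":0.35,"dz":10.5,"wx":0,"wy":0,"wz":1.2},{"dx":-0.15,"dy":0.35,"dz":11.2,"wx":0,"wy":0,"wz":1.2},{"dx":-0.15,"dy":0.35,"dz":11.2,"wx":0,"wy":0,"wz":1.2},{"dx":-0.15,"dy":0.35,"dz":11.2,"wx":0,"wy":0,"wz":1.2},{"dx":-0.15,"dy":0.35,"dz":11.2,"wx":0,"wy":0,"wz":1.2}]'
python3 -m crank '[{"dx":0,"dy":0,"dz":0,"wx":0,"wy":0,"wz":0},{"dx":0,"dy":0,"dz":0,"wx":0,"wy":0,"wz":0},{"dx":0,"dy":0,"dz":0,"wx":0,"wy":0,"wz":0},{"dx":0,"dy":0,"dz":0,"wx":0,"wy":0,"wz":0},{"dx":0,"dy":0,"dz":-2,"wx":0,"wy":0,"wz":0},{"dx":0,"dy":0,"dz":-4,"wx":0,"wy":0,"wz":0},{"dx":0,"dy":0,"dz":-6,"wx":0,"wy":0,"wz":0},{"dx":0,"dy":0,"dz":-8,"wx":0,"wy":0,"wz":0},{"dx":0,"dy":-2,"dz":-10,"wx":0,"wy":0,"wz":0},{"dx":0,"dy":-6,"dz":-11,"wx":0,"wy":0,"wz":0}]' 4.5 20
python3 go.py .4185 .2417 .13 5.92
```

```text
t: 17.05
eef_pos: [0.3852, -0.2288, 0.0385]
ee_rot: [-3.142, -0.001, -0.174]
force: [-0.0, 0.3, -0.7]
width: 0.065
gripper_force: 0.0
t: 18.3
eef_pos: [0.3955, -0.1696, 0.1489]
ee_rot: [-3.141, -0.001, -0.177]
force: [0.3, 0.5, -2.1]
width: 0.0498
gripper_force: 20.0
t 18.3 pos [ 0.3955 -0.1696  0.1489] rot [-1.7999e+02 -6.0000e-02 -1.0130e+01] q [ 0.06  0.02 -0.61  0.   -0.94  1.34] F [ 0.3  0.5 -2.1] 
d [ -4.97 -40.89   1.89] w [  0.   -0.1 -16.1]
```

```bash

python3 go.py .4255 .2424 .13 5.92
python3 -m crank '[{"dx":0,"dy":-4,"dz":0,"wx":0,"wy":0,"wz":-2},{"dx":0,"dy":-9,"dz":0,"wx":0,"wy":0,"wz":-4},{"dx":-1,"dy":-14,"dz":0,"wx":0,"wy":0,"wz":-6},{"dx":-1.5,"dy":-19,"dz":0,"wx":0,"wy":0,"wz":-8},{"dx":-2,"dy":-24,"dz":0,"wx":0,"wy":0,"wz":-10},{"dx":-3,"dy":-29,"dz":0,"wx":0,"wy":0,"wz":-12},{"dx":-4,"dy":-34,"dz":1,"wx":0,"wy":0,"wz":-14},{"dx":-4.3,"dy":-38,"dz":2,"wx":0,"wy":0,"wz":-16},{"dx":-4.3,"dy":-41,"dz":2,"wx":0,"wy":0,"wz":-16},{"dx":-4.3,"dy":-41,"dz":2,"wx":0,"wy":0,"wz":-16}]'
python3 go.py .4255 .2424 .0395 5.92
```

```text
t 18.3 pos [ 0.3955 -0.1696  0.1489] rot [-1.7999e+02 -6.0000e-02 -1.0130e+01] q [ 0.06  0.02 -0.61  0.   -0.94  1.34] F [ 0.3  0.5 -2.1] 
d [ -4.3  -41.09   1.89] w [  0.   -0.1 -16.1]
t: 19.55
eef_pos: [0.4247, 0.2433, 0.128]
ee_rot: [3.141, 0.0, 0.106]
force: [-1.2, -0.5, -1.9]
width: 0.0501
gripper_force: 20.0
t 19.55 pos [0.4247 0.2433 0.128 ] rot [179.98   0.     6.05] q [ 0.92  0.15 -0.53  0.   -0.9   0.75] F [-1.2 -0.5 -1.9] 
d [0.07 0.09 8.85] w [0.  0.  0.1]
```

```bash

python3 -m crank '[{"dx":0.07,"dy":0.09,"dz":1,"wx":0,"wy":0,"wz":0},{"dx":0.07,"dy":0.09,"dz":2,"wx":0,"wy":0,"wz":0},{"dx":0.07,"dy":0.09,"dz":3,"wx":0,"wy":0,"wz":0},{"dx":0.07,"dy":0.09,"dz":4,"wx":0,"wy":0,"wz":0},{"dx":0.07,"dy":0.09,"dz":5,"wx":0,"wy":0,"wz":0},{"dx":0.07,"dy":0.09,"dz":6,"wx":0,"wy":0,"wz":0},{"dx":0.07,"dy":0.09,"dz":7,"wx":0,"wy":0,"wz":0},{"dx":0.07,"dy":0.09,"dz":8,"wx":0,"wy":0,"wz":0},{"dx":0.07,"dy":0.09,"dz":8.7,"wx":0,"wy":0,"wz":0},{"dx":0.07,"dy":0.09,"dz":8.85,"wx":0,"wy":0,"wz":0}]'
python3 -m crank '[{"dx":-0.1,"dy":0,"dz":0,"wx":0,"wy":0,"wz":0},{"dx":-0.2,"dy":0,"dz":0,"wx":0,"wy":0,"wz":0},{"dx":-0.3,"dy":0,"dz":0,"wx":0,"wy":0,"wz":0},{"dx":-0.35,"dy":0,"dz":0,"wx":0,"wy":0,"wz":0},{"dx":-0.4,"dy":0,"dz":0,"wx":0,"wy":0,"wz":0},{"dx":-0.45,"dy":0,"dz":0,"wx":0,"wy":0,"wz":0},{"dx":-0.5,"dy":0,"dz":0,"wx":0,"wy":0,"wz":0},{"dx":-0.55,"dy":0,"dz":0,"wx":0,"wy":0,"wz":0},{"dx":-0.6,"dy":0,"dz":0,"wx":0,"wy":0,"wz":0},{"dx":-0.65,"dy":0,"dz":0,"wx":0,"wy":0,"wz":0}]'
python3 go.py .4255 .2424 .0385 5.92
python3 wfit.py neck_block .6045 .261 5.9 w4
```

```text
t: 20.8
eef_pos: [0.4247, 0.2406, 0.039]
ee_rot: [3.141, 0.001, 0.105]
force: [-0.5, -0.4, -1.0]
width: 0.0497
gripper_force: 20.0
t: 22.05
eef_pos: [0.419, 0.2404, 0.0398]
ee_rot: [-3.141, -0.001, 0.105]
force: [3.9, -0.4, -1.1]
width: 0.0499
gripper_force: 20.0
t 22.05 pos [0.419  0.2404 0.0398] rot [-1.7997e+02 -7.0000e-02  6.0300e+00] q [ 0.93  0.26 -0.64  0.   -0.67  0.75] F [ 3.9 -0.4 -1.1] 
d [ 0.66 -0.13  0.13] w [-0.  -0.1  0.1]
22.1 0.002
miss neck_block
```

View pics/w4.png

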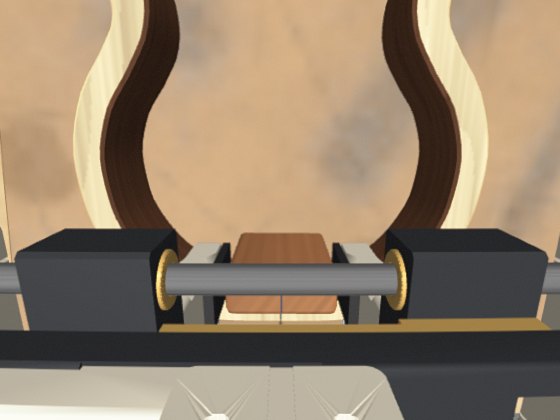

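```bash

python3 -m crank '[{"dx":0.1,"dy":-0.06,"dz":0,"wx":0,"wy":0,"wz":0},{"dx":0.1,"dy":-0.06,"dz":0.05,"wx":0,"wy":0,"wz":0},{"dx":0.05,"dy":-0.06,"dz":0.1,"wx":0,"wy":0,"wz":0},{"dx":0,"dy":-0.06,"dz":0.15,"wx":0,"wy":0,"wz":0},{"dx":-0.05,"dy":-0.06,"dz":0.18,"wx":0,"wy":0,"wz":0},{"dx":-0.1,"dy":-0.06,"dz":0.18,"wx":0,"wy":0,"wz":0},{"dx":-0.15,"dy":-0.06,"dz":0.18,"wx":0,"wy":0,"wz":0},{"dx":-0.2,"dy":-0.06,"dz":0.18,"wx":0,"wy":0,"wz":0},{"dx":-0.25,"dy":-0.06,"dz":0.18,"wx":0,"wy":0,"wz":0},{"dx":-0.25,"dy":-0.06,"dz":0.18,"wx":0,"wy":0,"wz":0}]'; python3 go.py .4255 .2424 .0385 5.92
```

```text
t: 23.4
eef_pos: [0.4182, 0.2413, 0.0386]
ee_rot: [-3.14, -0.004, 0.106]
force: [15.4, -4.0, -1.2]
width: 0.0497
gripper_force: 20.0
t 23.4 pos [0.4182 0.2413 0.0386] rot [-179.93   -0.22    6.07] q [ 0.93  0.26 -0.64  0.   -0.66  0.74] F [15.4 -4.  -1.2] 
d [ 0.74 -0.03  0.01] w [-0.1 -0.2  0.1]
```

```bash

python3 -m crank '[{"dx":0.18,"dy":0,"dz":-0.05,"wx":0,"wy":0,"wz":0},{"dx":0.18,"dy":0,"dz":-0.05,"wx":0,"wy":0,"wz":0},{"dx":0.18,"dy":0,"dz":-0.05,"wx":0,"wy":0,"wz":0},{"dx":0.18,"dy":0,"dz":-1.2,"wx":0,"wy":0,"wz":0},{"dx":0.18,"dy":0,"dz":-3,"wx":0,"wy":0,"wz":0},{"dx":0.5,"dy":0,"dz":-6,"wx":0,"wy":0,"wz":0},{"dx":1.5,"dy":4,"dz":-10,"wx":0,"wy":0,"wz":0},{"dx":4,"dy":9,"dz":-13,"wx":0,"wy":0,"wz":0},{"dx":6,"dy":15,"dz":-14,"wx":0,"wy":0,"wz":0},{"dx":8,"dy":21,"dz":-14,"wx":0,"wy":0,"wz":0}]' 5.5
python3 go.py .47 -.04 .18 6
python3 -m crank '[{"dx":1,"dy":4,"dz":0,"wx":0,"wy":0,"wz":0},{"dx":1,"dy":8,"dz":0,"wx":0,"wy":0,"wz":0},{"dx":1,"dy":8,"dz":0,"wx":0,"wy":0,"wz":0},{"dx":1,"dy":8,"dz":0,"wx":0,"wy":0,"wz":0},{"dx":1,"dy":8,"dz":0,"wx":0,"wy":0,"wz":0},{"dx":1,"dy":8,"dz":0,"wx":0,"wy":0,"wz":0},{"dx":1,"dy":8,"dz":0,"wx":0,"wy":0,"wz":0},{"dx":1,"dy":8,"dz":0,"wx":0,"wy":0,"wz":0},{"dx":1,"dy":8,"dz":0,"wx":0,"wy":0,"wz":0},{"dx":1,"dy":8,"dz":0,"wx":0,"wy":0,"wz":0}]' 5.5
python3 wfit.py short_spreader .501 -.042 7 w5 long_spreader .507 .046 6 w5 straightedge .463 -.137 1.6 w5;python3 go.py .501 -.042 .012 6
```

```text
t: 24.65
eef_pos: [0.5172, 0.0415, 0.1801]
ee_rot: [-3.141, -0.003, 0.106]
force: [1.2, 0.9, -0.4]
width: 0.055
gripper_force: 0.0
t 24.65 pos [0.5172 0.0415 0.1801] rot [-179.94   -0.18    6.06] q [ 0.46  0.14 -0.4   0.   -1.03  1.22] F [ 1.2  0.9 -0.4] 
d [-5.55  7.6  -0.02] w [-0.1 -0.2  0.1]
t: 25.9
eef_pos: [0.5344, -0.0357, 0.1777]
ee_rot: [3.142, 0.0, 0.105]
force: [-0.6, 0.9, 0.2]
width: 0.055
gripper_force: 0.0
25.95 0.002
short_spreader [ 0.5022 -0.0417] 6.6 0.246 2022
long_spreader [0.5071 0.0451] 4.2 0.336 3395
straightedge [ 0.4633 -0.1372] 2.1 0.603 1792
t 26.1 pos [ 0.5344 -0.0358  0.1777] rot [-180.   -0.    6.] q [ 0.3   0.17 -0.37 -0.   -1.04  1.38] F [ 0.1 -0.  -0.1] 
d [-3.39  0.27 16.57] w [-0. -0. -0.]
```

View pics/w5.png

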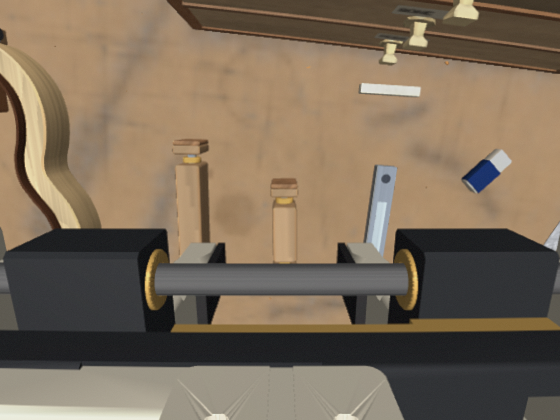

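```bash
cat >> h.py <<'E'
def ray(c,u,z):
    K=np.array([[c['fx'],0,c['cx']],[0,c['fy'],c['cy']],[0,0,1.]]);T=np.array(c['world_from_camera'])
    n=cv2.undistortPoints(np.array([[u]],float),K,np.array(c['dist_coeffs']))[0,0]
    d=T[:3,:3]@[n[0],n[1],1];return (T[:3,3]+d*(z-T[2,3])/d[2])[:2]
E
python3 - <<'E'
from h import *
c=arm.calibration('wrist');f=cv2.imread('pics/w5.png')
def b(col,r0,r1):
    g=f[r0:r1,col-4:col+5].mean((1,2));return list(zip(range(r0,r1),g.astype(int)))
print(b(285,174,206));print(b(191,134,168))
for u in((285,180),(285,190),(191,141),(191,152),(299,188),(271,188)):print(u,ray(c,u,0),ray(c,u,.04))
E
```

```text
[(174, np.int64(142)), (175, np.int64(141)), (176, np.int64(142)), (177, np.int64(134)), (178, np.int64(110)), (179, np.int64(93)), (180, np.int64(91)), (181, np.int64(89)), (182, np.int64(87)), (183, np.int64(87)), (184, np.int64(106)), (185, np.int64(119)), (186, np.int64(118)), (187, np.int64(111)), (188, np.int64(107)), (189, np.int64(131)), (190, np.int64(144)), (191, np.int64(144)), (192, np.int64(144)), (193, np.int64(145)), (194, np.int64(145)), (195, np.int64(142)), (196, np.int64(125)), (197, np.int64(123)), (198, np.int64(137)), (199, np.int64(149)), (200, np.int64(154)), (201, np.int64(154)), (202, np.int64(154)), (203, np.int64(136)), (204, np.int64(114)), (205, np.int64(107))]
[(134, np.int64(140)), (135, np.int64(139)), (136, np.int64(139)), (137, np.int64(140)), (138, np.int64(130)), (139, np.int64(103)), (140, np.int64(97)), (141, np.int64(112)), (142, np.int64(122)), (143, np.int64(122)), (144, np.int64(117)), (145, np.int64(123)), (146, np.int64(143)), (147, np.int64(147)), (148, np.int64(147)), (149, np.int64(148)), (150, np.int64(149)), (151, np.int64(149)), (152, np.int64(144)), (153, np.int64(126)), (154, np.int64(119)), (155, np.int64(136)), (156, np.int64(146)), (157, np.int64(149)), (158, np.int64(154)), (159, np.int64(154)), (160, np.int64(154)), (161, np.int64(155)), (162, np.int64(144)), (163, np.int64(120)), (164, np.int64(108)), (165, np.int64(123)), (166, np.int64(140)), (167, np.int64(142))]
(285, 180) [ 0.5477803  -0.03862841] [ 0.55403757 -0.03747817]
(285, 190) [ 0.53770955 -0.03972939] [ 0.54516645 -0.03844801]
(191, 141) [0.57621224 0.05641428] [0.57908267 0.04624295]
(191, 152) [0.56561374 0.0559493 ] [0.56974667 0.04583336]
(299, 188) [ 0.5412227  -0.05347015] [ 0.54826111 -0.05055195]
(271, 188) [ 0.53825011 -0.02554654] [ 0.54564262 -0.02595463]
```

```bash
python3 go.py .501 -.043 .012 6.8
python3 -m crank '[{"dx":-2,"dy":0.3,"dz":3,"wx":0,"wy":0,"wz":-0.8},{"dx":-3.4,"dy":0.35,"dz":6,"wx":0,"wy":0,"wz":-0.8},{"dx":-3.4,"dy":0.35,"dz":8,"wx":0,"wy":0,"wz":-0.8},{"dx":-3.4,"dy":0.35,"dz":10,"wx":0,"wy":0,"wz":-0.8},{"dx":-3.4,"dy":0.35,"dz":12,"wx":0,"wy":0,"wz":-0.8},{"dx":-3.4,"dy":0.35,"dz":14,"wx":0,"wy":0,"wz":-0.8},{"dx":-3.4,"dy":0.35,"dz":15.5,"wx":0,"wy":0,"wz":-0.8},{"dx":-3.4,"dy":0.35,"dz":16.5,"wx":0,"wy":0,"wz":-0.8},{"dx":-3.4,"dy":0.35,"dz":16.5,"wx":0,"wy":0,"wz":-0.8},{"dx":-3.4,"dy":0.35,"dz":16.5,"wx":0,"wy":0,"wz":-0.8}]' 5.5
python3 go.py .501 -.043 .012 6.8
```

```text
t 26.1 pos [ 0.5344 -0.0358  0.1777] rot [-180.   -0.    6.] q [ 0.3   0.17 -0.37 -0.   -1.04  1.38] F [ 0.1 -0.  -0.1] 
d [-3.4   0.37 16.57] w [-0.  -0.  -0.8]
t: 27.35
eef_pos: [0.5014, -0.0427, 0.0132]
ee_rot: [-3.142, -0.001, 0.119]
force: [-0.0, -0.2, -0.3]
width: 0.0552
gripper_force: 0.0
t 27.35 pos [ 0.5014 -0.0427  0.0132] rot [-1.80e+02 -4.00e-02  6.81e+00] q [ 0.31  0.33 -0.62  0.   -0.62  1.38] F [-0.  -0.2 -0.3] 
d [-0.04  0.02  0.12] w [-0. -0.  0.]
```

```bash

python3 -m crank '[{"dx":0,"dy":0,"dz":0,"wx":0,"wy":0,"wz":0},{"dx":0,"dy":0,"dz":0,"wx":0,"wy":0,"wz":0},{"dx":0,"dy":0,"dz":0,"wx":0,"wy":0,"wz":0},{"dx":0,"dy":0,"dz":0,"wx":0,"wy":0,"wz":0},{"dx":0,"dy":0,"dz":0,"wx":0,"wy":0,"wz":0},{"dx":0,"dy":0,"dz":-2,"wx":0,"wy":0,"wz":0},{"dx":0,"dy":0,"dz":-5,"wx":0,"wy":0,"wz":0},{"dx":0,"dy":0,"dz":-9,"wx":0,"wy":0,"wz":0},{"dx":0,"dy":0,"dz":-12,"wx":0,"wy":0,"wz":0},{"dx":0,"dy":0,"dz":-12,"wx":0,"wy":0,"wz":0}]' 1.5 20
python3 - <<'E'
from h import *
c=arm.calibration('wrist');s=arm.get_state();f=arm.grab_frame('wrist');cv2.imwrite('pics/w6.png',f[:,:,::-1])
Rm=R.from_euler('xyz',s['ee_rot'])
zt=s['eef_pos'][2]-.0132+.04
for col in(272,281,290):
    for r in range(100,300,10):
        pass
print(s['eef_pos'],zt)
for r in (190,200,210,220,230,240):
    p=ray(c,(281,r),zt);q=Rm.inv().apply(np.r_[p,zt]-s['eef_pos']);print(r,np.round(q*1e3,1))
cv2.imwrite('pics/w6c.png',cv2.resize(f[130:280,180:380,::-1],(800,600),interpolation=cv2.INTER_CUBIC))
E
```

```text
t: 28.6
eef_pos: [0.5024, -0.0425, 0.1351]
ee_rot: [-3.141, -0.005, 0.119]
force: [-0.2, -0.4, -1.1]
width: 0.0218
gripper_force: 20.0
[ 0.50239485 -0.04247271  0.13505434] 0.16185434491259554
190 [ 41.5   0.1 -26.6]
200 [ 37.4   0.1 -26.6]
210 [ 33.4   0.2 -26.6]
220 [ 29.2   0.2 -26.7]
230 [ 25.    0.2 -26.7]
240 [ 20.8   0.2 -26.7]
```

View pics/w6c.png

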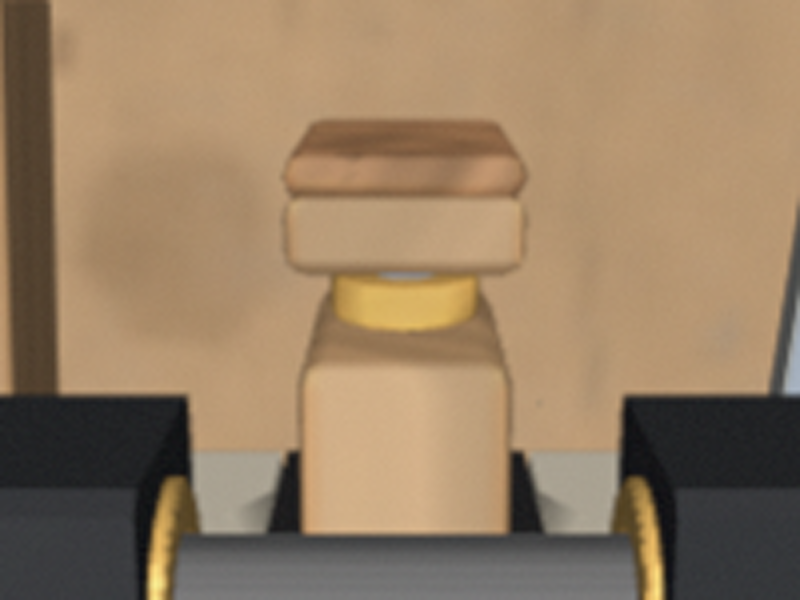

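```bash
python3 go.py .5327 .2554 .14 -83.95
python3 -m crank '[{"dx":0.6,"dy":-2,"dz":0,"wx":0,"wy":0,"wz":9},{"dx":1.2,"dy":-5,"dz":0,"wx":0,"wy":0,"wz":19},{"dx":2,"dy":-8,"dz":-0.5,"wx":0,"wy":0,"wz":29},{"dx":3,"dy":-12,"dz":-0.5,"wx":0,"wy":0,"wz":39},{"dx":4,"dy":-16,"dz":-0.5,"wx":0,"wy":0,"wz":49},{"dx":5,"dy":-20,"dz":-0.5,"wx":0,"wy":0,"wz":59},{"dx":5.6,"dy":-24,"dz":-0.5,"wx":0,"wy":0,"wz":69},{"dx":6.2,"dy":-27,"dz":-0.5,"wx":0,"wy":0,"wz":79},{"dx":6.5,"dy":-29.2,"dz":-0.5,"wx":0,"wy":0,"wz":88},{"dx":6.5,"dy":-29.2,"dz":-0.5,"wx":0,"wy":0,"wz":90.8}]'
python3 go.py .5327 .2554 .1 -83.95
```

```text
t 28.65 pos [ 0.5013 -0.0426  0.1335] rot [-1.7997e+02 -1.2000e-01  6.7900e+00] q [ 0.31  0.16 -0.49 -0.   -0.92  1.38] F [-0.4 -0.  -1.5] 
d [  6.64 -29.22  -0.62] w [-0.1 -0.1 90.7]
t: 29.9
eef_pos: [0.5301, 0.2559, 0.1356]
ee_rot: [3.139, -0.002, -1.468]
force: [0.2, -1.3, -0.9]
width: 0.0223
gripper_force: 20.0
t 29.9 pos [0.5301 0.2559 0.1356] rot [ 1.7986e+02 -9.0000e-02 -8.4100e+01] q [ 0.78  0.29 -0.3  -0.   -0.98 -0.68] F [ 0.2 -1.3 -0.9] 
d [ 0.07 -0.26  3.56] w [ 0.1 -0.1 -0.1]
```

```bash

python3 -m crank '[{"dx":0.07,"dy":-0.26,"dz":0,"wx":0,"wy":0,"wz":0},{"dx":0.07,"dy":-0.26,"dz":1,"wx":0,"wy":0,"wz":0},{"dx":0.07,"dy":-0.26,"dz":2.5,"wx":0,"wy":0,"wz":0},{"dx":0.07,"dy":-0.26,"dz":4,"wx":0,"wy":0,"wz":0},{"dx":0.07,"dy":-0.26,"dz":5.5,"wx":0,"wy":0,"wz":0},{"dx":0.07,"dy":-0.26,"dz":7,"wx":0,"wy":0,"wz":0},{"dx":0.07,"dy":-0.26,"dz":8,"wx":0,"wy":0,"wz":0},{"dx":0.07,"dy":-0.26,"dz":8.5,"wx":0,"wy":0,"wz":0},{"dx":0.07,"dy":-0.26,"dz":8.5,"wx":0,"wy":0,"wz":0},{"dx":0.07,"dy":-0.26,"dz":8.5,"wx":0,"wy":0,"wz":0}]'
python3 go.py .5327 .2554 .0135 -83.95
python3 - <<'E'
from h import *
for i in range(1):
    c=arm.calibration('wrist');f=arm.grab_frame('wrist');cv2.imwrite('pics/w7.png',f[:,:,::-1])
# intensity profile down centre columns: floor -> rib -> gap -> pad
g=f[:,272:291].mean(1).astype(int)
for r in range(60,262,4):print(r,g[r].tolist(),end=' ')
E
```

```text
t: 31.15
eef_pos: [0.5339, 0.2547, 0.0533]
ee_rot: [-3.141, 0.001, -1.466]
force: [-0.4, 1.5, -0.4]
width: 0.0221
gripper_force: 20.0
t 31.15 pos [0.5339 0.2547 0.0533] rot [-1.7995e+02  3.0000e-02 -8.3990e+01] q [ 0.78  0.39 -0.39  0.   -0.8  -0.67] F [-0.4  1.5 -0.4] 
d [-0.08  0.12  3.98] w [-0.  0. -0.]
60 [170, 148, 124] 64 [167, 146, 123] 68 [167, 147, 125] 72 [167, 148, 127] 76 [167, 147, 125] 80 [167, 146, 123] 84 [167, 145, 121] 88 [167, 143, 118] 92 [167, 143, 117] 96 [166, 144, 119] 100 [167, 145, 120] 104 [225, 202, 151] 108 [239, 225, 180] 112 [238, 224, 179] 116 [238, 223, 178] 120 [244, 231, 189] 124 [242, 228, 185] 128 [243, 230, 186] 132 [247, 235, 194] 136 [248, 238, 199] 140 [176, 146, 104] 144 [105, 69, 49] 148 [195, 162, 126] 152 [196, 163, 125] 156 [198, 163, 125] 160 [113, 86, 62] 164 [94, 69, 47] 168 [110, 80, 55] 172 [178, 138, 101] 176 [173, 132, 96] 180 [188, 155, 111] 184 [198, 167, 128] 188 [200, 168, 130] 192 [201, 168, 131] 196 [194, 156, 115] 200 [134, 107, 63] 204 [228, 191, 106] 208 [228, 190, 105] 212 [160, 129, 78] 216 [114, 90, 65] 220 [151, 122, 88] 224 [220, 184, 134] 228 [221, 187, 144] 232 [221, 187, 145] 236 [221, 186, 145] 240 [221, 187, 145] 244 [221, 187, 145] 248 [221, 187, 145] 252 [221, 187, 145] 256 [221, 187, 145] 260 [221, 187, 145]
```

```bash
python3 - <<'E'
from h import *
s=arm.get_state();c=arm.calibration('wrist')
Rm=R.from_euler('xyz',s['ee_rot'])
for r,z in((103,.036),(139.5,.036),(139.5,.044),(146.5,.044),(169.5,.08),(159,.04)):
    p=ray(c,(281,r),z);print(r,z,np.round(Rm.inv().apply(np.r_[p,z]-s['eef_pos'])*1e3,1)[:2])
E
```

```text
103 0.036 [76.3 -0.7]
139.5 0.036 [58.6 -0.6]
139.5 0.044 [58.9 -0.6]
146.5 0.044 [55.6 -0.6]
169.5 0.08 [48.9 -0.7]
159 0.04 [49.1 -0.6]
```

```bash

python3 -m crank '[{"dx":0.05,"dy":0.1,"dz":0.5,"wx":0,"wy":0,"wz":0},{"dx":0.05,"dy":0.1,"dz":1,"wx":0,"wy":0,"wz":0},{"dx":0.05,"dy":0.1,"dz":1.5,"wx":0,"wy":0,"wz":0},{"dx":0.05,"dy":0.1,"dz":2,"wx":0,"wy":0,"wz":0},{"dx":0.05,"dy":0.1,"dz":2.5,"wx":0,"wy":0,"wz":0},{"dx":0.05,"dy":0.1,"dz":3,"wx":0,"wy":0,"wz":0},{"dx":0.05,"dy":0.1,"dz":3.5,"wx":0,"wy":0,"wz":0},{"dx":0.05,"dy":0.1,"dz":3.8,"wx":0,"wy":0,"wz":0},{"dx":0.05,"dy":0.1,"dz":4,"wx":0,"wy":0,"wz":0},{"dx":0.05,"dy":0.1,"dz":4.05,"wx":0,"wy":0,"wz":0}]'
python3 go.py .5327 .2554 .0135 -83.95
```

```text
t: 32.45
eef_pos: [0.5326, 0.2538, 0.0129]
ee_rot: [-3.142, -0.0, -1.466]
force: [-4.1, -0.6, 8.7]
width: 0.0218
gripper_force: 20.0
t 32.45 pos [0.5326 0.2538 0.0129] rot [-1.800e+02 -1.000e-02 -8.398e+01] q [ 0.78  0.44 -0.42  0.   -0.71 -0.67] F [-4.1 -0.6  8.7] 
d [-0.16 -0.02 -0.06] w [-0. -0. -0.]
```

```bash

python3 -m crank '[{"dx":0,"dy":0,"dz":-0.05,"wx":0,"wy":0,"wz":0},{"dx":0,"dy":0,"dz":-0.05,"wx":0,"wy":0,"wz":0},{"dx":0,"dy":0,"dz":-0.05,"wx":0,"wy":0,"wz":0},{"dx":0,"dy":0,"dz":-1.5,"wx":0,"wy":0,"wz":0},{"dx":0,"dy":0,"dz":-4,"wx":0,"wy":0,"wz":0},{"dx":0,"dy":0,"dz":-8,"wx":0,"wy":0,"wz":0},{"dx":1,"dy":0,"dz":-12,"wx":0,"wy":0,"wz":-5},{"dx":4,"dy":0,"dz":-13,"wx":0,"wy":0,"wz":-15},{"dx":8,"dy":0,"dz":-13,"wx":0,"wy":0,"wz":-25},{"dx":12,"dy":0,"dz":-13,"wx":0,"wy":0,"wz":-35}]' 3.5
python3 go.py .507 .0455 .06 5
```

```text
t: 33.7
eef_pos: [0.5454, 0.1336, 0.1437]
ee_rot: [-3.14, -0.0, -0.849]
force: [-0.0, 0.3, 0.3]
width: 0.0346
gripper_force: 0.0
t 33.7 pos [0.5454 0.1336 0.1437] rot [-1.799e+02 -2.000e-02 -4.863e+01] q [ 0.59  0.24 -0.36  0.   -0.97  0.13] F [-0.   0.3  0.3] 
d [4.07 8.72 8.36] w [ -0.1  -0.1 -53.6]
```

```bash

python3 -m crank '[{"dx":0.8,"dy":1.7,"dz":0,"wx":0,"wy":0,"wz":-9},{"dx":1.6,"dy":3.5,"dz":0,"wx":0,"wy":0,"wz":-19},{"dx":2.4,"dy":5.2,"dz":1,"wx":0,"wy":0,"wz":-29},{"dx":3.2,"dy":7,"dz":2,"wx":0,"wy":0,"wz":-39},{"dx":4,"dy":8.7,"dz":4,"wx":0,"wy":0,"wz":-49},{"dx":4.1,"dy":8.7,"dz":6,"wx":0,"wy":0,"wz":-53.6},{"dx":4.1,"dy":8.7,"dz":7.5,"wx":0,"wy":0,"wz":-53.6},{"dx":4.1,"dy":8.7,"dz":7.5,"wx":0,"wy":0,"wz":-53.6},{"dx":4.1,"dy":8.7,"dz":7.5,"wx":0,"wy":0,"wz":-53.6},{"dx":4.1,"dy":8.7,"dz":7.5,"wx":0,"wy":0,"wz":-53.6}]' 5.5
python3 wfit.py long_spreader .507 .0455 5 w8;python3 go.py .507 .0455 .0135 5
```

```text
t: 34.95
eef_pos: [0.507, 0.0468, 0.068]
ee_rot: [-3.141, -0.001, 0.08]
force: [0.4, 0.2, -0.8]
width: 0.0552
gripper_force: 0.0
35.0 0.004
long_spreader [0.5072 0.0459] 4.7 0.292 6538
t 35.05 pos [0.5067 0.0467 0.0678] rot [-1.7998e+02 -5.0000e-02  4.6000e+00] q [ 0.48  0.25 -0.56  0.   -0.76  1.17] F [ 0.2  0.2 -0.6] 
d [0.01 0.12 5.43] w [-0.  -0.1 -0.4]
```

```bash

python3 -m crank '[{"dx":0,"dy":0.1,"dz":1,"wx":0,"wy":0,"wz":0},{"dx":0,"dy":0.1,"dz":2,"wx":0,"wy":0,"wz":0},{"dx":0,"dy":0.1,"dz":3,"wx":0,"wy":0,"wz":0},{"dx":0,"dy":0.1,"dz":4,"wx":0,"wy":0,"wz":0},{"dx":0,"dy":0.1,"dz":5,"wx":0,"wy":0,"wz":0},{"dx":0,"dy":0.1,"dz":5.4,"wx":0,"wy":0,"wz":0},{"dx":0,"dy":0.1,"dz":5.4,"wx":0,"wy":0,"wz":0},{"dx":0,"dy":0.1,"dz":5.4,"wx":0,"wy":0,"wz":0},{"dx":0,"dy":0.1,"dz":5.4,"wx":0,"wy":0,"wz":0},{"dx":0,"dy":0.1,"dz":5.4,"wx":0,"wy":0,"wz":0}]' 5.5
python3 -m crank '[{"dx":0,"dy":0,"dz":0,"wx":0,"wy":0,"wz":0},{"dx":0,"dy":0,"dz":0,"wx":0,"wy":0,"wz":0},{"dx":0,"dy":0,"dz":0,"wx":0,"wy":0,"wz":0},{"dx":0,"dy":0,"dz":0,"wx":0,"wy":0,"wz":0},{"dx":0,"dy":0,"dz":0,"wx":0,"wy":0,"wz":0},{"dx":0,"dy":0,"dz":-2,"wx":0,"wy":0,"wz":0},{"dx":0,"dy":0,"dz":-5,"wx":0,"wy":0,"wz":0},{"dx":0,"dy":0,"dz":-9,"wx":0,"wy":0,"wz":0},{"dx":0,"dy":0,"dz":-12,"wx":0,"wy":0,"wz":0},{"dx":0,"dy":0,"dz":-12,"wx":0,"wy":0,"wz":0}]' 1.5 20
python3 - <<'E'
from h import *
c=arm.calibration('wrist');s=arm.get_state();f=arm.grab_frame('wrist');cv2.imwrite('pics/w9.png',f[:,:,::-1])
g=f[:,272:291].mean(1).astype(int)
for r in range(70,230,3):print(r,g[r].tolist(),end=' ')
Rm=R.from_euler('xyz',s['ee_rot']);zt=s['eef_pos'][2]-.0133+.04
for r in range(90,230,20):
    p=ray(c,(281,r),zt);print(r,np.round(Rm.inv().apply(np.r_[p,zt]-s['eef_pos'])*1e3,1)[:2])
E
```

```text
t: 36.3
eef_pos: [0.5067, 0.0456, 0.0135]
ee_rot: [-3.141, -0.001, 0.08]
force: [-0.7, -0.3, -0.2]
width: 0.0549
gripper_force: 0.0
t: 37.55
eef_pos: [0.5079, 0.046, 0.1356]
ee_rot: [-3.14, -0.005, 0.08]
force: [0.4, 0.5, -1.4]
width: 0.0218
gripper_force: 20.0
70 [179, 149, 116] 73 [182, 151, 117] 76 [183, 152, 118] 79 [185, 154, 119] 82 [186, 155, 120] 85 [187, 155, 120] 88 [187, 155, 120] 91 [188, 155, 120] 94 [189, 156, 120] 97 [189, 156, 119] 100 [188, 156, 119] 103 [188, 154, 118] 106 [175, 143, 108] 109 [164, 127, 94] 112 [165, 127, 95] 115 [148, 111, 78] 118 [159, 130, 99] 121 [185, 155, 120] 124 [185, 156, 121] 127 [186, 156, 121] 130 [187, 157, 121] 133 [187, 157, 122] 136 [154, 124, 91] 139 [139, 140, 140] 142 [157, 162, 166] 145 [160, 156, 148] 148 [219, 181, 99] 151 [217, 179, 99] 154 [219, 181, 99] 157 [211, 170, 91] 160 [147, 116, 83] 163 [161, 131, 98] 166 [185, 155, 120] 169 [186, 156, 120] 172 [186, 156, 121] 175 [186, 156, 121] 178 [186, 156, 121] 181 [186, 156, 121] 184 [186, 156, 121] 187 [185, 155, 120] 190 [185, 156, 120] 193 [185, 155, 120] 196 [185, 155, 120] 199 [185, 155, 120] 202 [185, 155, 121] 205 [185, 155, 120] 208 [188, 157, 122] 211 [193, 162, 125] 214 [193, 162, 125] 217 [193, 162, 125] 220 [193, 162, 126] 223 [193, 161, 125] 226 [193, 161, 125] 229 [193, 161, 125] 90 [78.8  0.1]
110 [71.7  0.1]
130 [64.5  0.1]
150 [57.   0.1]
170 [49.3  0.1]
190 [41.5  0.1]
210 [33.4  0.1]
```

```bash
python3 go.py .468 .2471 .14 -83.95
python3 -m crank '[{"dx":0,"dy":-2,"dz":0,"wx":0,"wy":0,"wz":9},{"dx":0,"dy":-4,"dz":0,"wx":0,"wy":0,"wz":19},{"dx":-0.5,"dy":-6,"dz":-0.5,"wx":0,"wy":0,"wz":29},{"dx":-1,"dy":-8,"dz":-0.5,"wx":0,"wy":0,"wz":39},{"dx":-1.2,"dy":-11,"dz":-0.5,"wx":0,"wy":0,"wz":49},{"dx":-1.6,"dy":-14,"dz":-0.5,"wx":0,"wy":0,"wz":59},{"dx":-2,"dy":-17,"dz":-0.5,"wx":0,"wy":0,"wz":69},{"dx":-2.2,"dy":-19,"dz":-0.5,"wx":0,"wy":0,"wz":79},{"dx":-2.3,"dy":-20.3,"dz":-0.5,"wx":0,"wy":0,"wz":88},{"dx":-2.3,"dy":-20.3,"dz":-0.5,"wx":0,"wy":0,"wz":88.5}]'
python3 go.py .468 .2471 .055 -83.95
```

```text
t 37.6 pos [0.5068 0.0457 0.134 ] rot [-1.7994e+02 -1.0000e-01  4.5900e+00] q [ 0.48  0.17 -0.48 -0.   -0.92  1.17] F [-0.3 -0.6 -1.2] 
d [ -2.25 -20.38  -0.59] w [-0.1 -0.  88.5]
t: 38.85
eef_pos: [0.4665, 0.2461, 0.1368]
ee_rot: [3.14, -0.001, -1.464]
force: [1.2, -0.3, -2.3]
width: 0.0223
gripper_force: 20.0
t 38.85 pos [0.4665 0.2461 0.1368] rot [ 1.7989e+02 -8.0000e-02 -8.3860e+01] q [ 0.86  0.2  -0.43 -0.   -0.94 -0.75] F [ 1.2 -0.3 -2.3] 
d [-0.09 -0.17  8.18] w [ 0.1 -0.1  0.1]
```

```bash

python3 -m crank '[{"dx":-0.09,"dy":-0.17,"dz":0,"wx":0,"wy":0,"wz":0},{"dx":-0.09,"dy":-0.17,"dz":1,"wx":0,"wy":0,"wz":0},{"dx":-0.09,"dy":-0.17,"dz":2.5,"wx":0,"wy":0,"wz":0},{"dx":-0.09,"dy":-0.17,"dz":4,"wx":0,"wy":0,"wz":0},{"dx":-0.09,"dy":-0.17,"dz":5.5,"wx":0,"wy":0,"wz":0},{"dx":-0.09,"dy":-0.17,"dz":7,"wx":0,"wy":0,"wz":0},{"dx":-0.09,"dy":-0.17,"dz":8,"wx":0,"wy":0,"wz":0},{"dx":-0.09,"dy":-0.17,"dz":8.2,"wx":0,"wy":0,"wz":0},{"dx":-0.09,"dy":-0.17,"dz":8.2,"wx":0,"wy":0,"wz":0},{"dx":-0.09,"dy":-0.17,"dz":8.2,"wx":0,"wy":0,"wz":0}]'
python3 go.py .468 .2471 .0135 -83.95
python3 - <<'E'
from h import *
c=arm.calibration('wrist');s=arm.get_state();f=arm.grab_frame('wrist');cv2.imwrite('pics/w10.png',f[:,:,::-1])
g=f[:,272:291].mean(1).astype(int)
Rm=R.from_euler('xyz',s['ee_rot'])
def X(r,z):
    p=ray(c,(281,r),z);return Rm.inv().apply(np.r_[p,z]-s['eef_pos'])[0]*1e3
for r in range(10,140,3):print(r,g[r].tolist(),'z44: %.1f ztop: %.1f'%(X(r,.044),X(r,s['eef_pos'][2]+.0265)))
E
```

```text
t: 40.1
eef_pos: [0.4692, 0.2474, 0.0568]
ee_rot: [-3.141, 0.001, -1.464]
force: [0.2, 0.1, -0.4]
width: 0.0216
gripper_force: 20.0
t 40.1 pos [0.4692 0.2474 0.0568] rot [-1.7995e+02  4.0000e-02 -8.3890e+01] q [ 0.86  0.3  -0.52  0.   -0.75 -0.75] F [ 0.2  0.1 -0.4] 
d [0.02 0.13 4.33] w [-0.   0.   0.1]
10 [200, 166, 127] z44: 116.8 ztop: 105.0
13 [199, 165, 127] z44: 115.5 ztop: 104.0
16 [200, 165, 128] z44: 114.3 ztop: 103.1
19 [200, 165, 127] z44: 113.0 ztop: 102.1
22 [200, 165, 127] z44: 111.8 ztop: 101.1
25 [201, 165, 126] z44: 110.5 ztop: 100.2
28 [201, 165, 126] z44: 109.2 ztop: 99.2
31 [201, 165, 126] z44: 107.9 ztop: 98.2
34 [201, 166, 126] z44: 106.7 ztop: 97.2
37 [201, 166, 126] z44: 105.4 ztop: 96.2
40 [202, 166, 127] z44: 104.1 ztop: 95.2
43 [202, 167, 127] z44: 102.8 ztop: 94.2
46 [201, 166, 127] z44: 101.5 ztop: 93.2
49 [200, 165, 126] z44: 100.2 ztop: 92.2
52 [233, 215, 155] z44: 98.9 ztop: 91.2
55 [246, 234, 192] z44: 97.6 ztop: 90.2
58 [239, 224, 179] z44: 96.3 ztop: 89.2
61 [228, 211, 166] z44: 95.0 ztop: 88.2
64 [223, 204, 160] z44: 93.6 ztop: 87.2
67 [230, 213, 
[... 286 characters left out ...]
: 82.9 ztop: 78.9
91 [92, 61, 43] z44: 81.5 ztop: 77.9
94 [47, 30, 20] z44: 80.2 ztop: 76.8
97 [47, 30, 20] z44: 78.8 ztop: 75.8
100 [189, 158, 124] z44: 77.4 ztop: 74.7
103 [189, 159, 125] z44: 76.0 ztop: 73.6
106 [171, 142, 112] z44: 74.6 ztop: 72.6
109 [177, 136, 99] z44: 73.2 ztop: 71.5
112 [176, 136, 102] z44: 71.8 ztop: 70.4
115 [168, 128, 92] z44: 70.4 ztop: 69.3
118 [173, 142, 101] z44: 69.0 ztop: 68.2
121 [197, 165, 125] z44: 67.6 ztop: 67.1
124 [198, 166, 129] z44: 66.2 ztop: 66.0
127 [199, 167, 129] z44: 64.8 ztop: 65.0
130 [200, 167, 130] z44: 63.3 ztop: 63.8
133 [200, 167, 130] z44: 61.9 ztop: 62.7
136 [193, 155, 112] z44: 60.5 ztop: 61.6
139 [153, 158, 161] z44: 59.0 ztop: 60.5
```

```bash

python3 -m crank '[{"dx":0,"dy":0.1,"dz":0.5,"wx":0,"wy":0,"wz":0},{"dx":0,"dy":0.1,"dz":1,"wx":0,"wy":0,"wz":0},{"dx":0,"dy":0.1,"dz":1.5,"wx":0,"wy":0,"wz":0},{"dx":0,"dy":0.1,"dz":2,"wx":0,"wy":0,"wz":0},{"dx":0,"dy":0.1,"dz":2.6,"wx":0,"wy":0,"wz":0},{"dx":0,"dy":0.1,"dz":3.2,"wx":0,"wy":0,"wz":0},{"dx":0,"dy":0.1,"dz":3.8,"wx":0,"wy":0,"wz":0},{"dx":0,"dy":0.1,"dz":4.1,"wx":0,"wy":0,"wz":0},{"dx":0,"dy":0.1,"dz":4.3,"wx":0,"wy":0,"wz":0},{"dx":0,"dy":0.1,"dz":4.37,"wx":0,"wy":0,"wz":0}]'
python3 -m crank '[{"dx":0,"dy":0,"dz":-0.05,"wx":0,"wy":0,"wz":0},{"dx":0,"dy":0,"dz":-0.05,"wx":0,"wy":0,"wz":0},{"dx":0,"dy":0,"dz":-0.05,"wx":0,"wy":0,"wz":0},{"dx":0,"dy":0,"dz":-1.5,"wx":0,"wy":0,"wz":0},{"dx":0,"dy":0,"dz":-4,"wx":0,"wy":0,"wz":0},{"dx":0,"dy":0,"dz":-8,"wx":0,"wy":0,"wz":0},{"dx":1,"dy":0,"dz":-12,"wx":0,"wy":0,"wz":-5},{"dx":4,"dy":0,"dz":-15,"wx":0,"wy":0,"wz":-15},{"dx":9,"dy":0,"dz":-16,"wx":0,"wy":0,"wz":-25},{"dx":15,"dy":0,"dz":-16,"wx":0,"wy":0,"wz":-35}]' 3.2
python3 go.py .463 -.137 .1 2
```

```text
t: 41.4
eef_pos: [0.4679, 0.2469, 0.0132]
ee_rot: [-3.141, -0.0, -1.464]
force: [-4.6, -1.3, 13.9]
width: 0.0216
gripper_force: 20.0
t: 42.65
eef_pos: [0.4844, 0.0995, 0.1749]
ee_rot: [-3.138, -0.001, -0.853]
force: [0.6, 0.2, -0.0]
width: 0.0319
gripper_force: 0.0
t 42.65 pos [0.4844 0.0995 0.1749] rot [-1.7979e+02 -5.0000e-02 -4.8860e+01] q [ 0.6   0.1  -0.45  0.   -1.01  0.12] F [ 0.6  0.2 -0. ] 
d [16.4  17.2   7.44] w [ -0.2  -0.1 -50.9]
```

```bash

python3 -m crank '[{"dx":2,"dy":2,"dz":0,"wx":0,"wy":0,"wz":-8},{"dx":5,"dy":5,"dz":0,"wx":0,"wy":0,"wz":-16},{"dx":8,"dy":8,"dz":0,"wx":0,"wy":0,"wz":-26},{"dx":11,"dy":11,"dz":1,"wx":0,"wy":0,"wz":-36},{"dx":14,"dy":14.5,"dz":2,"wx":0,"wy":0,"wz":-46},{"dx":16.4,"dy":17.2,"dz":4,"wx":0,"wy":0,"wz":-50.8},{"dx":16.4,"dy":17.2,"dz":6,"wx":0,"wy":0,"wz":-50.8},{"dx":16.4,"dy":17.2,"dz":8,"wx":0,"wy":0,"wz":-50.8},{"dx":16.4,"dy":17.2,"dz":8,"wx":0,"wy":0,"wz":-50.8},{"dx":16.4,"dy":17.2,"dz":8,"wx":0,"wy":0,"wz":-50.8}]' 5
python3 wfit.py straightedge .4633 -.137 2 w11;python3 go.py .4633 -.137 .003 2
python3 - <<'E'
from h import *
# fit of bar edges in the visible far half: bright/blue-grey steel, rectified at z=.012
f=cv2.imread('pics/w11.png');c=arm.calibration('wrist')
b=bev(f,c,.46,.60,-.17,-.10,.012,.0005);v=b.astype(int);m=((v[...,0]-v[...,2])>-8)
rows=[(0.60-i*.0005, -.10-np.flatnonzero(m[i])[[0,-1]]*.0005, m[i].sum()) for i in range(0,280,14) if m[i].sum()>10]
for r in rows:print(np.round(r[0],4),np.round(r[1],4),r[2],round(r[1].mean(),4))
e=[i for i in range(280) if m[i].sum()>20];print('far end x',.60-e[0]*.0005)
E
```

```text
t: 43.9
eef_pos: [0.461, -0.1364, 0.0937]
ee_rot: [3.141, -0.001, 0.027]
force: [0.0, 0.3, -0.0]
width: 0.0501
gripper_force: 0.0
43.95 0.007
straightedge [ 0.4636 -0.1366] 1.5 0.199 6604
t 44.0 pos [ 0.4611 -0.1362  0.0937] rot [ 1.80e+02 -1.00e-01  1.54e+00] q [ 0.12  0.17 -0.59  0.   -0.81  1.47] F [-0.3  0.4  0.5] 
d [0.21 0.08 9.07] w [ 0.  -0.1 -0.5]
0.572 [-0.1245 -0.143 ] 38 -0.1338
0.565 [-0.1245 -0.1435] 39 -0.134
0.558 [-0.125  -0.1435] 38 -0.1342
0.551 [-0.125  -0.1435] 38 -0.1342
0.544 [-0.1255 -0.144 ] 38 -0.1348
0.537 [-0.1255 -0.144 ] 38 -0.1348
0.53 [-0.1255 -0.144 ] 38 -0.1348
0.523 [-0.126  -0.1445] 38 -0.1352
0.516 [-0.126  -0.1445] 38 -0.1352
0.509 [-0.126 -0.145] 39 -0.1355
0.502 [-0.1265 -0.145 ] 38 -0.1358
0.495 [-0.1265 -0.145 ] 38 -0.1358
0.488 [-0.1265 -0.1455] 39 -0.136
0.481 [-0.127  -0.1455] 38 -0.1362
0.474 [-0.127 -0.146] 39 -0.1365
0.467 [-0.1275 -0.146 ] 38 -0.1368
far end x 0.573
```

```bash

python3 -m crank '[{"dx":0.2,"dy":0.08,"dz":2,"wx":0,"wy":0,"wz":-0.2},{"dx":0.2,"dy":0.08,"dz":4,"wx":0,"wy":0,"wz":-0.2},{"dx":0.2,"dy":0.08,"dz":6,"wx":0,"wy":0,"wz":-0.2},{"dx":0.2,"dy":0.08,"dz":7.5,"wx":0,"wy":0,"wz":-0.2},{"dx":0.2,"dy":0.08,"dz":8.5,"wx":0,"wy":0,"wz":-0.2},{"dx":0.2,"dy":0.08,"dz":9,"wx":0,"wy":0,"wz":-0.2},{"dx":0.2,"dy":0.08,"dz":9.05,"wx":0,"wy":0,"wz":-0.2},{"dx":0.2,"dy":0.08,"dz":9.05,"wx":0,"wy":0,"wz":-0.2},{"dx":0.2,"dy":0.08,"dz":9.05,"wx":0,"wy":0,"wz":-0.2},{"dx":0.2,"dy":0.08,"dz":9.05,"wx":0,"wy":0,"wz":-0.2}]' 5
python3 -m crank '[{"dx":0,"dy":0,"dz":0,"wx":0,"wy":0,"wz":0},{"dx":0,"dy":0,"dz":0,"wx":0,"wy":0,"wz":0},{"dx":0,"dy":0,"dz":0,"wx":0,"wy":0,"wz":0},{"dx":0,"dy":0,"dz":0,"wx":0,"wy":0,"wz":0},{"dx":0,"dy":0,"dz":0,"wx":0,"wy":0,"wz":0},{"dx":0,"dy":0,"dz":-2,"wx":0,"wy":0,"wz":0},{"dx":0,"dy":0,"dz":-5,"wx":0,"wy":0,"wz":0},{"dx":0,"dy":0,"dz":-9,"wx":0,"wy":0,"wz":0},{"dx":0,"dy":0,"dz":-13,"wx":0,"wy":0,"wz":0},{"dx":0,"dy":0,"dz":-15,"wx":0,"wy":0,"wz":0}]' 1.2 40
python3 go.py .513 .2515 .13 6.05
```

```text
t: 45.25
eef_pos: [0.4625, -0.1372, 0.0023]
ee_rot: [-3.142, -0.001, 0.03]
force: [0.2, 0.8, -0.4]
width: 0.0502
gripper_force: 0.0
t: 46.5
eef_pos: [0.4625, -0.1371, 0.1537]
ee_rot: [-3.141, -0.002, 0.03]
force: [0.7, 0.0, -5.2]
width: 0.0197
gripper_force: 40.0
t 46.5 pos [ 0.4625 -0.1371  0.1537] rot [-1.7998e+02 -1.0000e-01  1.7000e+00] q [ 0.12  0.1  -0.51 -0.   -0.96  1.48] F [ 0.7  0.  -5.2] 
d [  6.2  -38.69   2.39] w [-0.  -0.1 -4.3]
```

```bash
python3 - <<'E'
from h import *
a=np.radians(6.0);O=np.array([.513,.2515]);E=np.array([[np.cos(a),np.sin(a)],[-np.sin(a),np.cos(a)]])
g={'neck_block':(.092,0,0),'tail_block':(-.102,0,0),'short_spreader':(.02,0,np.pi/2),'long_spreader':(-.045,0,np.pi/2)}
for cam in('top','side'):
    f=arm.grab_frame(cam);c=arm.calibration(cam);cv2.imwrite(f'pics/v_{cam}.png',f[:,:,::-1])
    for n,(x,y,w) in g.items():
        P=O+E.T@[x,y]
        try:m=mask(cam,n,[*P,.03])
        except IndexError:print(cam,n,'miss');continue
        p,e=fit(n,[*P,w+a],[(c,m)]);q=E@(p[:2]-O)
        print(cam,n,'mould mm',np.round(q*1e3,1),'yaw rel',round(np.degrees(p[2]-a),1),round(e,2),int(m.sum()))
t=cv2.imread('pics/v_top.png');s=cv2.imread('pics/v_side.png')
o=np.zeros((560,800,3),np.uint8);o[:,:400]=cv2.resize(t[150:276,122:212],(400,560),interpolation=cv2.INTER_CUBIC);o[:240,400:]=cv2.resize(s[138:210,185:305],(400,240),interpolation=cv2.INTER_CUBIC)
cv2.imwrite('pics/v.png',o)
E
```

```text
top neck_block mould mm [90.7  0.6] yaw rel 2.1 0.1 385
top tail_block mould mm [-102.5    3.1] yaw rel -5.4 0.42 111
top short_spreader mould mm [19.8  1.1] yaw rel 90.7 0.45 214
top long_spreader mould mm [-44.5   3.4] yaw rel 91.3 0.51 258
side neck_block miss
side tail_block mould mm [-97.    7.8] yaw rel -9.8 0.58 108
side short_spreader mould mm [18.6  6.2] yaw rel 82.4 0.35 201
side long_spreader mould mm [-45.5  11.9] yaw rel 85.7 0.37 276
```

View pics/v.png

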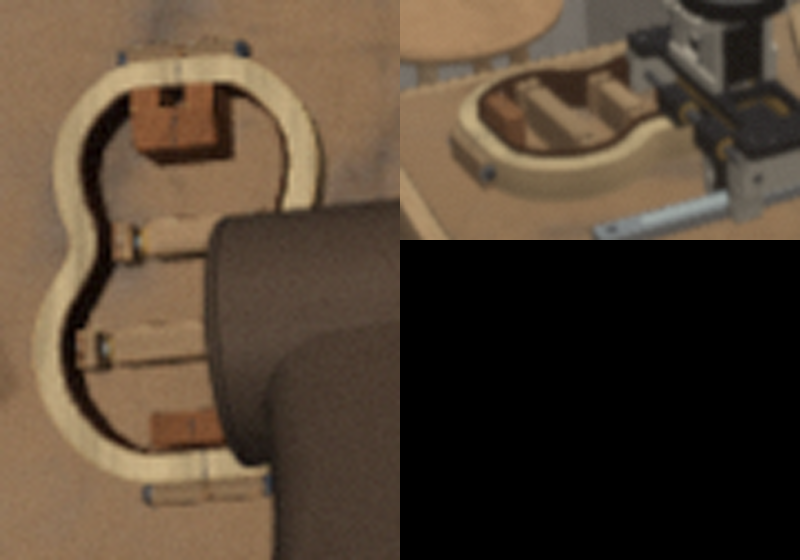

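```bash
python3 go.py .5122 .2512 .13 6.05
python3 -m crank '[{"dx":0.6,"dy":-3,"dz":0,"wx":0,"wy":0,"wz":0},{"dx":1.2,"dy":-8,"dz":0,"wx":0,"wy":0,"wz":-1},{"dx":2,"dy":-13,"dz":0,"wx":0,"wy":0,"wz":-1.5},{"dx":2.8,"dy":-18,"dz":0,"wx":0,"wy":0,"wz":-2},{"dx":3.6,"dy":-23,"dz":0,"wx":0,"wy":0,"wz":-2.5},{"dx":4.5,"dy":-28,"dz":0,"wx":0,"wy":0,"wz":-3},{"dx":5.2,"dy":-32,"dz":0,"wx":0,"wy":0,"wz":-3.5},{"dx":5.8,"dy":-36,"dz":0,"wx":0,"wy":0,"wz":-4},{"dx":6.1,"dy":-38.7,"dz":0.5,"wx":0,"wy":0,"wz":-4.3},{"dx":6.1,"dy":-38.7,"dz":1,"wx":0,"wy":0,"wz":-4.3}]'
python3 go.py .5122 .2512 .075 6.05
```

```text
t 47.0 pos [ 0.4618 -0.1372  0.1511] rot [1.80e+02 1.10e-01 1.71e+00] q [ 0.12  0.11 -0.51 -0.   -0.96  1.48] F [-0.4  0.4 -4.6] 
d [  6.19 -38.67   2.09] w [-0.   0.1 -4.3]
t: 48.25
eef_pos: [0.5117, 0.253, 0.1409]
ee_rot: [3.141, 0.001, 0.107]
force: [-0.0, -0.2, -5.0]
width: 0.0193
gripper_force: 40.0
t 48.25 pos [0.5117 0.253  0.1409] rot [1.7997e+02 4.0000e-02 6.1100e+00] q [ 0.8   0.26 -0.34 -0.   -0.97  0.88] F [-0.  -0.2 -5. ] 
d [0.04 0.18 6.59] w [0.  0.  0.1]
```

```bash

python3 -m crank '[{"dx":0.04,"dy":0.1,"dz":0.5,"wx":0,"wy":0,"wz":0},{"dx":0.04,"dy":0.1,"dz":1.2,"wx":0,"wy":0,"wz":0},{"dx":0.04,"dy":0.1,"dz":2,"wx":0,"wy":0,"wz":0},{"dx":0.04,"dy":0.1,"dz":3,"wx":0,"wy":0,"wz":0},{"dx":0.04,"dy":0.1,"dz":4,"wx":0,"wy":0,"wz":0},{"dx":0.04,"dy":0.1,"dz":5,"wx":0,"wy":0,"wz":0},{"dx":0.04,"dy":0.1,"dz":6,"wx":0,"wy":0,"wz":0},{"dx":0.04,"dy":0.1,"dz":6.6,"wx":0,"wy":0,"wz":0},{"dx":0.04,"dy":0.1,"dz":6.6,"wx":0,"wy":0,"wz":0},{"dx":0.04,"dy":0.1,"dz":6.6,"wx":0,"wy":0,"wz":0}]'
python3 go.py .5122 .2512 .065 6.05
python3 - <<'E'
from h import *
f=arm.grab_frame('wrist');cv2.imwrite('pics/w12.png',cv2.resize(f[0:270,100:460,::-1],(800,600),interpolation=cv2.INTER_CUBIC))
E
```

```text
t: 49.5
eef_pos: [0.5125, 0.2507, 0.0764]
ee_rot: [-3.141, -0.001, 0.105]
force: [-0.7, 0.1, -4.5]
width: 0.0194
gripper_force: 40.0
t 49.5 pos [0.5125 0.2507 0.0764] rot [-1.7999e+02 -3.0000e-02  6.0200e+00] q [ 0.8   0.33 -0.41  0.   -0.83  0.88] F [-0.7  0.1 -4.5] 
d [-0.03 -0.05  1.14] w [-0. -0. -0.]
```

View pics/w12.png

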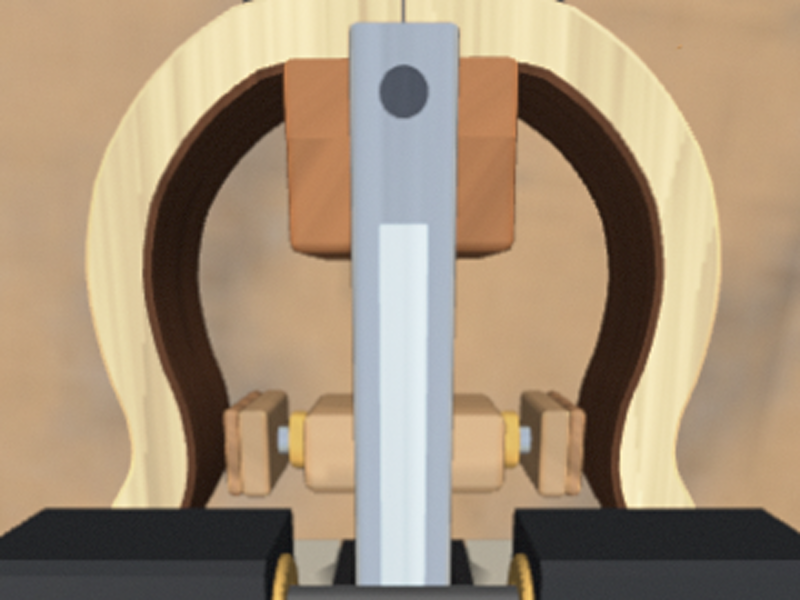

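```bash

python3 -m crank '[{"dx":0,"dy":0,"dz":0.2,"wx":0,"wy":0,"wz":0},{"dx":0,"dy":0,"dz":0.4,"wx":0,"wy":0,"wz":0},{"dx":0,"dy":0,"dz":0.6,"wx":0,"wy":0,"wz":0},{"dx":0,"dy":0,"dz":0.75,"wx":0,"wy":0,"wz":0},{"dx":0,"dy":0,"dz":0.9,"wx":0,"wy":0,"wz":0},{"dx":0,"dy":0,"dz":1,"wx":0,"wy":0,"wz":0},{"dx":0,"dy":0,"dz":1.1,"wx":0,"wy":0,"wz":0},{"dx":0,"dy":0,"dz":1.15,"wx":0,"wy":0,"wz":0},{"dx":0,"dy":0,"dz":1.2,"wx":0,"wy":0,"wz":0},{"dx":0,"dy":0,"dz":1.22,"wx":0,"wy":0,"wz":0}]'
python3 go.py .5122 .2512 .064 6.05
```

```text
t: 50.8
eef_pos: [0.5123, 0.2506, 0.0641]
ee_rot: [-3.142, -0.0, 0.105]
force: [-0.4, 0.7, -0.6]
width: 0.0194
gripper_force: 40.0
t 50.8 pos [0.5123 0.2506 0.0641] rot [-1.80e+02 -1.00e-02  6.02e+00] q [ 0.8   0.35 -0.42  0.   -0.8   0.88] F [-0.4  0.7 -0.6] 
d [-0.   -0.06  0.01] w [-0. -0. -0.]
```

```bash

python3 -m crank '[{"dx":0,"dy":0,"dz":0,"wx":0,"wy":0,"wz":0},{"dx":0,"dy":0,"dz":0,"wx":0,"wy":0,"wz":0},{"dx":0,"dy":0,"dz":0,"wx":0,"wy":0,"wz":0},{"dx":0,"dy":0,"dz":0,"wx":0,"wy":0,"wz":0},{"dx":0,"dy":0,"dz":-1,"wx":0,"wy":0,"wz":0},{"dx":0,"dy":0,"dz":-3,"wx":0,"wy":0,"wz":0},{"dx":0,"dy":0,"dz":-6,"wx":0,"wy":0,"wz":0},{"dx":0,"dy":0,"dz":-9,"wx":0,"wy":0,"wz":0},{"dx":-2,"dy":2,"dz":-12,"wx":0,"wy":0,"wz":0},{"dx":-4,"dy":6,"dz":-13,"wx":0,"wy":0,"wz":0}]' 4
python3 -m crank '[{"dx":0,"dy":5,"dz":0,"wx":0,"wy":0,"wz":0},{"dx":0,"dy":10,"dz":0,"wx":0,"wy":0,"wz":0},{"dx":0,"dy":16,"dz":0,"wx":0,"wy":0,"wz":0},{"dx":0,"dy":22,"dz":0,"wx":0,"wy":0,"wz":0},{"dx":0,"dy":28,"dz":0,"wx":0,"wy":0,"wz":0},{"dx":0,"dy":34,"dz":0,"wx":0,"wy":0,"wz":0},{"dx":0,"dy":38,"dz":0,"wx":0,"wy":0,"wz":0},{"dx":0,"dy":40,"dz":0,"wx":0,"wy":0,"wz":0},{"dx":0,"dy":40,"dz":0,"wx":0,"wy":0,"wz":0},{"dx":0,"dy":40,"dz":0,"wx":0,"wy":0,"wz":0}]' 4
python3 - <<'E'
from h import *
a=np.radians(6.0);O=np.array([.513,.2515]);E=np.array([[np.cos(a),np.sin(a)],[-np.sin(a),np.cos(a)]])
for cam in('top','side'):
    f=arm.grab_frame(cam);c=arm.calibration(cam);cv2.imwrite(f'pics/z_{cam}.png',f[:,:,::-1])
    for n,p0,z in(('straightedge',[*O,a],.062),('eraser',[.58,-.2325,-.7],0)):
        try:m=mask(cam,n,[*p0[:2],z])
        except IndexError:print(cam,n,'miss');continue
        p,e=fit(n,p0,[(c,m)],z);q=E@(p[:2]-O) if z else p[:2]
        print(cam,n,np.round(q*1e3,1),round(np.degrees(p[2]-(a if z else 0)),1),round(e,2),int(m.sum()))
    for n in('neck_block','tail_block','short_spreader','long_spreader','straightedge'):
        print(cam,n,[np.round(np.r_[E@(np.array(d['centre'])[:2]-O),d['centre'][2]]*1e3,1) for d in arm.mark_of(cam,n)[:2]])
E
```

```text
t: 52.05
eef_pos: [0.4793, 0.1873, 0.1964]
ee_rot: [-3.14, -0.003, 0.107]
force: [-0.2, -1.0, -0.8]
width: 0.0403
gripper_force: 0.0
t: 53.3
eef_pos: [0.5205, -0.2108, 0.1942]
ee_rot: [-3.142, -0.0, 0.105]
force: [-0.6, -0.7, 0.5]
width: 0.0401
gripper_force: 0.0
top straightedge [-0.5 -1.2] 0.2 0.09 701
top eraser miss
top neck_block [array([90.3, -1.2,  5.4])]
top tail_block [array([-99.7,  -2.3,   0.7])]
top short_spreader [array([20.6,  1.8,  3.3])]
top long_spreader []
top straightedge [array([ 1.7, -4.2, 61.8])]
side straightedge [-3.2 -5.9] -0.4 0.1 422
side eraser [ 580.4 -233.7] -35.9 0.63 76
side neck_block [array([91.4,  1.8,  0.3])]
side tail_block [array([-99.1,  -1.8,  -1.5])]
side short_spreader [array([  95.8, -650.3,   -1.4]), array([21. ,  1.4,  3.9])]
side long_spreader [array([-44.9,   1.8,  -0.9])]
side straightedge [array([ 1.7,  2.1, 62.4])]
```

```bash
python3 -c "
from station import arm
print(arm.get_state()['t']);print(arm.job_done())"
```

```text
54.1
the job is handed in; nothing more can be done
None
```

I handed the job in at 54.1 s: both blocks, both spreaders and the straightedge were placed in the order asked, and the final camera checks put each within a few millimetres of its place. I did not touch the eraser.

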